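# Float-lowering run on the hydraulics stand

### The arm

A 6-joint arm with a two-finger parallel gripper is mounted at the origin on the work surface. World frame = base frame: x ahead of the robot, y to its left, z up, the work surface at z = 0. Lengths are in m, angles in rad, forces in N, time in s.
With the tool pointing down it reaches from about 0.3 to 0.875 m from the base axis. Payload 6.4 kg.
Tool frame: the origin (TCP) lies at the very end of the fingers, on their centre line; the grasp point (between the pads) lies 19 mm behind it; x points along the fingers, z is the direction in which the jaws open and shut, and the axes are right-handed (so a half turn about x gives the same grasp; the last joint's range is limited). The gripper opens to 88 mm and grips with 3 to 60 N. Pads are 18 mm wide; open, the fingers measure 123 mm over their backs; the gripper's body (75 mm by 187 mm) begins 45 mm behind the grasp point.
Start: joints at [-0.206, 0.181, 1.607, -0, 1.354, -0.206], TCP at [0.575, 0, 0.239] pointing down, gripper open.
Joint ranges: [-2.99, 2.99], [-0.89, 2.07], [0.3, 2.58], [-1.14, 4.28], [0, 2.63], [-3.12, 3.12]. Speed limits (rad/s): [2.57, 2.57, 3.01, 3.14, 3.14, 3.14].

### API

Orientations are given as a rotation vector (axis times angle).
In Python, from bench import monitor, grab_frame, bot gives the robot as it stands. The module is installed in compiled form; this text tells all that it offers.
- The arm moves only by the tool send_rows, never from a script. Its argument "targets" is a list that holds one entry, the list of rows, each a list of 7 numbers: the closure, from 0 (fully open) to 1 (shut), then the shift along the tool's x, y, z in units of 40 mm (1.0 is 40 mm), then the turn, a rotation vector about the tool's x, y, z in degrees. In form: [[[claw, x, y, z, wx, wy, wz], ...]]. A call has 1 to 8 rows; each row is the pose to reach, as a shift and turn from the pose commanded when the call began, along the tool's axes at that moment; what a row does not reach only later rows make up. A row lasts 1/12 s, in which the tool goes at most 41.7 mm and 7.16 degrees, less where a joint would pass 70% of its speed; a pose out of reach is approached as far as the arm can. A call with a gripper value outside its range is refused whole. The fingers move at their own pace and stop on an object; "force" is the grip in N (left out, the last holds). Time passes only in rows, so rows that repeat a pose let the fingers close. It gives the time, the measured TCP pose, the force and the opening at its end, in the units of the state.
- monitor.get_obs(): the state, without advancing time (a new reading comes with each control period).
- grab_frame(name): name is "scene" or "side" or "wrist"; returns a dict with "pixels" (400x640x3 uint8, red, green, blue), "range_z" (400x640 float32, m along the optical axis (not along the pixel's ray), 0 where there is no reading), "K" (3x3 intrinsics, pixels), "T" (4x4, takes a point from camera to world coordinates); the wrist camera has in their place "tool_from_camera" (4x4, takes a point from camera to tool coordinates, whose origin is the TCP and whose axes are the tool frame's). Camera axes: x right, y up, looking along -z (the intrinsics and any distortion apply to the point x, -y, -z); pixel columns grow to the right and rows downward; lengths in m; the calibration is good to about 2 mm. A picture is of the moment at which its call begins: read the wrist's pose just before it.
- bot.close_job(): hands the job in, once; it reports no verdict.
The state is a dict: "time_s": time; "joint_positions": joint angles; "qd": joint speeds; "effort": joint torques, N m; "ee_pos": TCP position; "ee_rot": TCP orientation; "wrist_force": force on the tool from outside, world axes, zero at the start; "wrist_torque": the same for the moment, N m; "gripper_width": opening from 0.0 (shut) to 1.0 (fully open).
Only numpy, scipy, OpenCV 4.12 (cv2) and the standard library are available. Lean on these libraries where they do the work, as an engineer would, in place of code of your own. Each camera call takes 0.05 s, during which the arm holds its last target.

### The job

Run the float-lowering test on the small hydraulics stand: set all the steel weights lying on the bench flat on the raised load platform and turn the flow-control knob so that its pointer stands at the one long mark of its scale, then push the control lever to the rear, past its stiff detent, into the float notch so that the loaded platform sinks all the way down. When it is down, put every weight away flat in the wooden tray, leaving the lever in float and the knob at its mark; do not shift the other things on the bench.

Things in the scene. Friction and masses are not known exactly. Their poses are not given: they have to be found in the camera images.
- w0_mid (a point): steel load weight, 0.5 kg (two or three of w0 to w3 are present, all alike): block 62 x 40 x 24 mm high with a central upright lifting lug on top, 44 mm long, 12 mm thick, 24 mm high (top 48 mm above the underside), along the block's 62 mm side. Point: centre of the whole, 24 mm above the underside; x along the lug, y across its thickness, z up. Starts flat on the bench
- w1_mid (a point): steel load weight, 0.5 kg (two or three of w0 to w3 are present, all alike): block 62 x 40 x 24 mm high with a central upright lifting lug on top, 44 mm long, 12 mm thick, 24 mm high (top 48 mm above the underside), along the block's 62 mm side. Point: centre of the whole, 24 mm above the underside; x along the lug, y across its thickness, z up. Starts flat on the bench
- w2_mid (a point): steel load weight, 0.5 kg (two or three of w0 to w3 are present, all alike): block 62 x 40 x 24 mm high with a central upright lifting lug on top, 44 mm long, 12 mm thick, 24 mm high (top 48 mm above the underside), along the block's 62 mm side. Point: centre of the whole, 24 mm above the underside; x along the lug, y across its thickness, z up. Starts flat on the bench
- w3_mid (a point): steel load weight, 0.5 kg (two or three of w0 to w3 are present, all alike): block 62 x 40 x 24 mm high with a central upright lifting lug on top, 44 mm long, 12 mm thick, 24 mm high (top 48 mm above the underside), along the block's 62 mm side. Point: centre of the whole, 24 mm above the underside; x along the lug, y across its thickness, z up. Starts flat on the bench
- platform_floor (a point): centre of the floor of the lift stand's load platform, a shallow aluminium tray. Inside 90 mm (x) by 178 mm (y), lip 5 mm thick, 10 mm high; holds three weights side by side along y, their 62 mm sides along x. x points to the rear, y left, z up. Floor 75 mm above the bench when raised, 30 mm when sunk. Two columns with a cylinder, 177 mm high, stand 125 mm behind this point
- platform (a joint): how far the load platform has sunk, m: 0 raised (as at the start), 0.045 fully down. It is held up hydraulically under any load; only with the lever in the float notch does it sink, by its own weight, in about three seconds (five if empty), and it does not rise again
- lever (a joint): angle of the control lever (right-hand end of the valve plate), rad: 0 is hold, leaning 0.3 rad to the front; grows as it is pushed to the rear, about an axis along y 75 mm above the bench. A spring returns it to 0 from below 0.45; from 0.27 to 0.45 the stiff detent resists (about 11 N at the ball), then it snaps into the float notch at about 0.57, leaning 0.3 rad to the rear, and stays. Stop at 0.66
- lever_ball (a point): centre of the 30 mm black ball on top of the control lever, 130 mm from the lever's axis, about 0.2 m above the bench. The lever's stem below it is 10 mm thick
- valve_plate (a point): top centre of the aluminium plate (130 mm x by 230 mm y, 10 mm thick) that carries both valves; x points from the front to the rear, in which direction the lever is pushed; y left, z up. The lever's axis is at y = -70 mm, the flow knob's at y = +70 mm
- flowknob (a joint): angle of the flow-control knob, in rad, growing clockwise seen from above; it turns without end and stays where it is left. At 0 the pointer points to the front of the plate (-x of valve_plate); at 0.8 it stands at the long mark of the scale
- flowknob_grip (a point): on the flow-control knob's axis, at the height to grip it, 91 mm above the bench: an aluminium bar 42 mm long (x), 12 mm thick (y), 30 mm high (top 99 mm above the bench) on a 44 mm disc with its top 69 mm above the bench; pointer at the -x end. Under it a black scale ring, 82 mm across, with thin short marks and one long broad mark
- tray_in (a point): centre of the inner floor of the wooden weight tray, fixed to the bench: inside 178 mm (x) by 86 mm (y), floor 5 mm above the bench, walls 5 mm thick with their rim 22 mm above the bench; room for three weights side by side along x, each with its 62 mm side along y
- multimeter: multimeter, a bystander on the bench, not part of the job
- board_a: circuit board, a bystander on the bench, not part of the job
- screwdriver: screwdriver, a bystander on the bench, not part of the job
- spanner: spanner, a bystander on the bench, not part of the job
- tape: reel of tape, a bystander on the bench, not part of the job
- mouse: computer mouse, a bystander on the bench, not part of the job
- cleaner: cleaner bottle, a bystander on the bench, not part of the job
There are look-alikes about, which are no part of the job. Leave any green look-alike of the part that bears w2_mid alone. What is shaped like the part that bears w0_mid but red is not meant.

How it is judged:
On the way, in this order (a step that is already met when the one before it is completed fails the run):
1. all weights lie flat on the raised platform and the flow knob's pointer stands at the long mark (x of w0_mid in the frame of platform_floor between -0.04 and 0.04 m and y of w0_mid in the frame of platform_floor between -0.085 and 0.085 m and z of w0_mid in the frame of platform_floor between 0.019 and 0.029 m and angle between each of w0_mid, w1_mid, w2_mid, w3_mid's own z axis and vertical below 0.12 rad and x of w1_mid in the frame of platform_floor between -0.04 and 0.04 m and y of w1_mid in the frame of platform_floor between -0.085 and 0.085 m and z of w1_mid in the frame of platform_floor between 0.019 and 0.029 m and x of w2_mid in the frame of platform_floor between -0.04 and 0.04 m and y of w2_mid in the frame of platform_floor between -0.085 and 0.085 m and z of w2_mid in the frame of platform_floor between 0.019 and 0.029 m and x of w3_mid in the frame of platform_floor between -0.04 and 0.04 m and y of w3_mid in the frame of platform_floor between -0.085 and 0.085 m and z of w3_mid in the frame of platform_floor between 0.019 and 0.029 m and value of joint flowknob between 0.68 and 0.92 rad and value of joint platform below 0.006 m), for 0.3 s.
2. the lever is in the float notch and the platform is fully down with all weights on it, the knob still at its mark (x of w0_mid in the frame of platform_floor between -0.04 and 0.04 m and y of w0_mid in the frame of platform_floor between -0.085 and 0.085 m and z of w0_mid in the frame of platform_floor between 0.019 and 0.029 m and angle between each of w0_mid, w1_mid, w2_mid, w3_mid's own z axis and vertical below 0.12 rad and x of w1_mid in the frame of platform_floor between -0.04 and 0.04 m and y of w1_mid in the frame of platform_floor between -0.085 and 0.085 m and z of w1_mid in the frame of platform_floor between 0.019 and 0.029 m and x of w2_mid in the frame of platform_floor between -0.04 and 0.04 m and y of w2_mid in the frame of platform_floor between -0.085 and 0.085 m and z of w2_mid in the frame of platform_floor between 0.019 and 0.029 m and x of w3_mid in the frame of platform_floor between -0.04 and 0.04 m and y of w3_mid in the frame of platform_floor between -0.085 and 0.085 m and z of w3_mid in the frame of platform_floor between 0.019 and 0.029 m and value of joint flowknob between 0.68 and 0.92 rad and value of joint lever between 0.5 and 0.66 rad and value of joint platform above 0.04 m), for 0.3 s.
At the end, for the whole second after the job is handed in: every weight that is present lies flat and at rest on the floor of the wooden tray (upright within 0.12 rad), the lever rests in the float notch (0.58 within 0.08 rad), the platform is sunk by more than 40 mm, and the flow knob stands at its long mark (0.8 within 0.12 rad) (x of w0_mid in the frame of tray_in between -0.085 and 0.085 m and y of w0_mid in the frame of tray_in between -0.04 and 0.04 m and z of w0_mid in the frame of tray_in between 0.019 and 0.029 m and angle between each of w0_mid, w1_mid, w2_mid, w3_mid's own z axis and vertical below 0.12 rad and x of w1_mid in the frame of tray_in between -0.085 and 0.085 m and y of w1_mid in the frame of tray_in between -0.04 and 0.04 m and z of w1_mid in the frame of tray_in between 0.019 and 0.029 m and x of w2_mid in the frame of tray_in between -0.085 and 0.085 m and y of w2_mid in the frame of tray_in between -0.04 and 0.04 m and z of w2_mid in the frame of tray_in between 0.019 and 0.029 m and x of w3_mid in the frame of tray_in between -0.085 and 0.085 m and y of w3_mid in the frame of tray_in between -0.04 and 0.04 m and z of w3_mid in the frame of tray_in between 0.019 and 0.029 m and value of joint flowknob between 0.68 and 0.92 rad and value of joint lever between 0.5 and 0.66 rad and value of joint platform above 0.04 m and linear speed of each of w0, w1, w2, w3 below 0.02 m/s); the robot touches nothing.
It fails at once if a bystander on the bench (multimeter, circuit board, screwdriver, spanner, tape, mouse, bottle) is shifted by more than 3 cm (distance of any of multimeter, board_a, screwdriver, spanner, tape, mouse, cleaner from where it was at the start of the episode above 0.03 m).
Of w0, w1, w2, w3 only 2 to 3 are there at a start; the rules pass over those that are not, and their reading is None.
At some moment in a run one of w0, w1, w2, w3 may be knocked a few centimetres aside while the robot is not near it.
Once in a run the grip may slacken for a moment while it holds something.
It also fails if it takes over 210 s, if anything falls off the work surface, if the arm or the gripper's body presses on something with over 40 N, if the wrist force passes 120 N, or if a joint passes its speed limit or range.

## Working session

There is one attempt and no reset: what is moved stays moved. The work goes in short steps, Python scripts to look and compute and a tool call to move; the robot and the scene stay as the last step left them, time stands still between calls to the robot, and variables do not carry over. Pictures are saved under pics/ and viewed, and the job is handed in when it is done.

Besides the shell and the picture viewer there is one more tool, called after "Request:" as name([rows], argument=value, ...), one row to a line, values as JSON. send_rows: Moves the arm, as the interface text tells. Its arguments: {"type":"object","properties":{"targets":{"type":"array","items":{"type":"array","items":{"type":"array","items":{"type":"number"}}}},"force":{"type":"number"}},"required":["targets"]}

```bash
mkdir -p pics; ls
cat > h.py <<'E'
import numpy as np, cv2
from bench import monitor, grab_frame, bot
from scipy.spatial.transform import Rotation as R
def save(f,n): cv2.imwrite('pics/'+n, f['pixels'][:,:,::-1])
def T_of(f,o=None):
    if 'T' in f: return np.array(f['T'])
    M=np.eye(4); M[:3,:3]=R.from_rotvec(o['ee_rot']).as_matrix(); M[:3,3]=o['ee_pos']
    return M@np.array(f['tool_from_camera'])
def cloud(f,T):
    K=np.array(f['K']); d=f['range_z']; v,u=np.mgrid[0:d.shape[0],0:d.shape[1]]
    x=(u-K[0,2])/K[0,0]*d; y=(v-K[1,2])/K[1,1]*d
    P=np.stack([x,-y,-d],-1)@T[:3,:3].T+T[:3,3]; P[d==0]=np.nan
    return P
def plane(f,T,uv,z):
    K=np.array(f['K']); uv=np.atleast_2d(uv).astype(float)
    r=np.stack([(uv[:,0]-K[0,2])/K[0,0],-(uv[:,1]-K[1,2])/K[1,1],-np.ones(len(uv))],-1)@T[:3,:3].T
    return T[:3,3]+r*((z-T[2,3])/r[:,2])[:,None]
E
python3 - <<'E'
from h import *
o=monitor.get_obs(); print(o)
for n in ['scene','side','wrist']:
    o=monitor.get_obs(); f=grab_frame(n); save(f,n+'0.png'); print(n,[k for k in f],np.array(f['K']).round(1).tolist()); T=T_of(f,o); print(T.round(3).tolist())
E
```

```text
pics
{'time_s': 0.0, 'joint_positions': array([-2.06306205e-01,  1.81554067e-01,  1.60796855e+00, -3.12019109e-05,
        1.35378435e+00, -2.06293743e-01]), 'qd': array([-0.00011289, -0.00020104, -0.00075355, -0.00030611,  0.00088346,
       -0.00070626]), 'effort': array([-5.85923790e-04, -4.33866942e+01, -3.41848969e+01,  7.00952648e-02,
        3.87157314e-02, -1.54040990e-04]), 'ee_pos': array([5.74481599e-01, 1.12734086e-04, 2.37821876e-01]), 'ee_rot': array([2.56930613e-04, 1.57248051e+00, 2.47946603e-04]), 'wrist_force': array([ 0.20761279,  0.62127433, -0.48342563]), 'wrist_torque': array([ 0.02244977,  0.0001383 , -0.03494894]), 'gripper_width': 0.9996864601617392}
scene ['pixels', 'range_z', 'K', 'T'] [[363.7, 0.0, 320.7], [0.0, 363.7, 196.5], [0.0, 0.0, 1.0]]
[[-0.662, -0.444, 0.604, 1.173], [0.75, -0.409, 0.52, 0.559], [0.016, 0.797, 0.604, 0.777], [0.0, 0.0, 0.0, 1.0]]
side ['pixels', 'range_z', 'K', 'T'] [[454.9, 0.0, 318.8], [0.0, 454.9, 200.6], [0.0, 0.0, 1.0]]
[[0.97, 0.13, -0.208, 0.238], [-0.244, 0.581, -0.776, -1.015], [0.02, 0.803, 0.595, 0.939], [0.0, 0.0, 0.0, 1.0]]
wrist ['pixels', 'range_z', 'K', 'tool_from_camera'] [[320.4, 0.0, 323.3], [0.0, 320.4, 195.9], [0.0, 0.0, 1.0]]
[[1.0, -0.0, 0.001, 0.575], [-0.0, 0.95, 0.312, 0.081], [-0.001, -0.312, 0.95, 0.386], [0.0, 0.0, 0.0, 1.0]]
```

View pics/scene0.png

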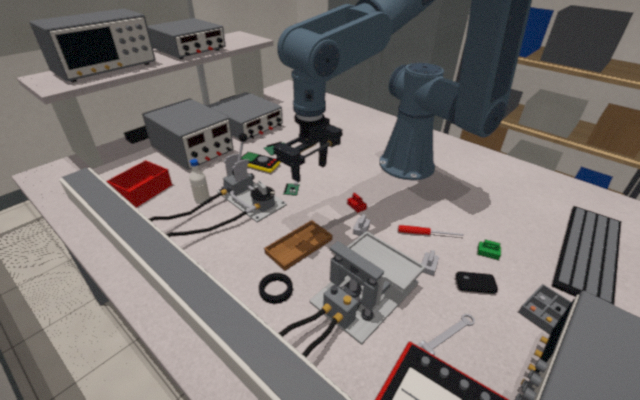

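View pics/side0.png

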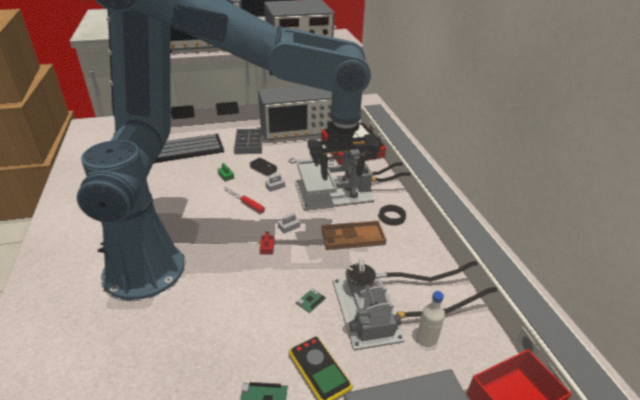

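View pics/wrist0.png

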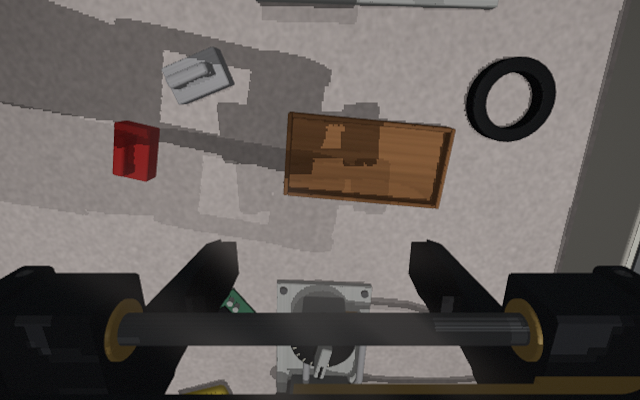

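Run:
```python
from h import *
Ps=[];Cs=[]
for n in ['wrist','scene','side']:
    o=monitor.get_obs(); f=grab_frame(n); P=cloud(f,T_of(f,o)); np.savez(f'{n}.npz',P=P,C=f['pixels'])
    # top-down 1.5 mm/px : x 0.25..1.0 , y -0.7..0.6
    H=np.zeros((600,700,3),np.uint8)
    ok=np.isfinite(P[...,2])&(P[...,2]<0.23)&(P[...,2]>-.02)
    p=P[ok];c=f['pixels'][ok]; s=np.argsort(p[:,2]);p=p[s];c=c[s]
    r=((1.05-p[:,0])/0.0015).astype(int); q=((0.5-p[:,1])/0.0015).astype(int)
    k=(r>=0)&(r<599)&(q>=0)&(q<699)
    for dr in (0,1):
        for dq in (0,1): H[r[k]+dr,q[k]+dq]=c[k]
    cv2.imwrite(f'pics/top_{n}.png',H[...,::-1])
```

```text
(no output)
```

View pics/top_scene.png

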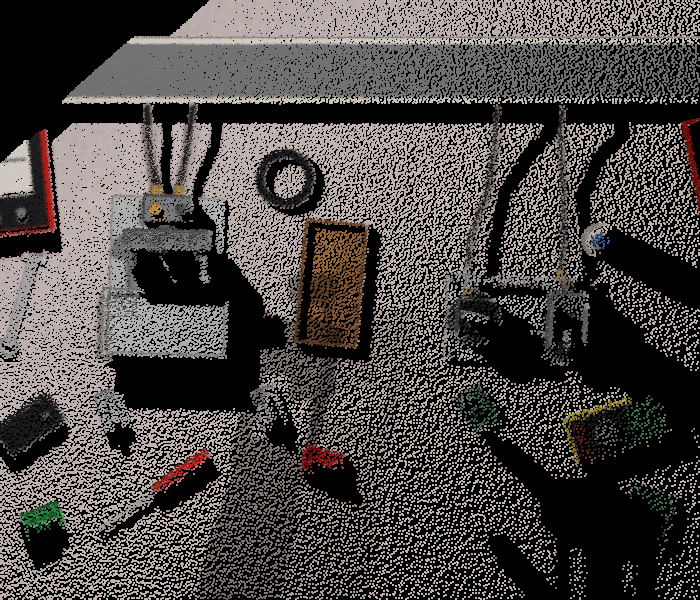

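View pics/top_side.png

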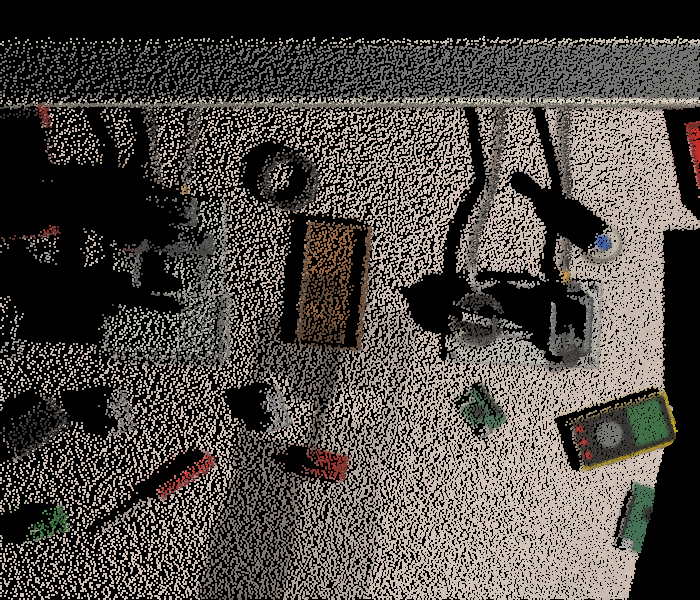

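View pics/top_wrist.png

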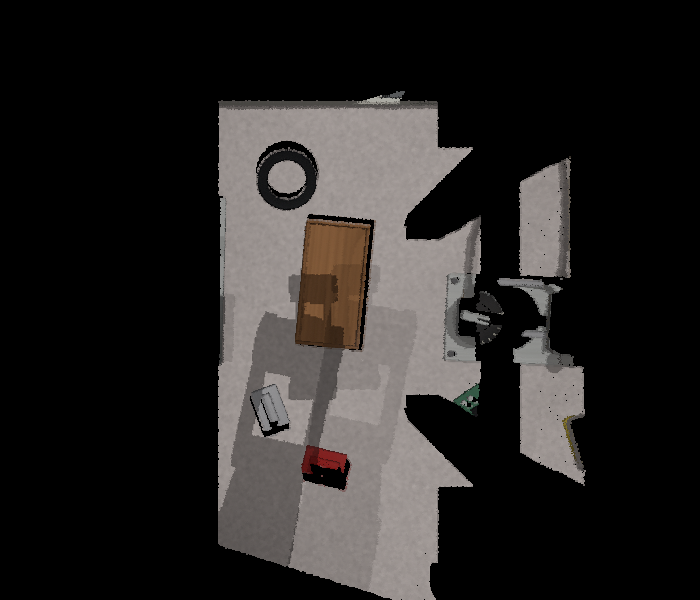

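```bash
cat >> h.py <<'E'
def rect(P,C,x,y,z,mask=None):
    m=np.isfinite(P[...,2])&(P[...,0]>x[0])&(P[...,0]<x[1])&(P[...,1]>y[0])&(P[...,1]<y[1])&(P[...,2]>z[0])&(P[...,2]<z[1])
    if mask is not None: m&=mask
    p=P[m]
    if len(p)<6: return None
    (cx,cy),(w,h),a=cv2.minAreaRect((p[:,:2]*1000).astype(np.float32))
    if w<h: w,h=h,w; a+=90
    a=(a+90)%180-90
    return dict(n=len(p),c=(round(cx,1),round(cy,1)),wh=(round(w,1),round(h,1)),a=round(a,1),z=p[:,2].mean().round(4),zr=(p[:,2].min().round(3),p[:,2].max().round(3)),mean=p[:,:2].mean(0).round(4))
E
python3 - <<'E'
from h import *
D={n:(lambda d:(d['P'],d['C']))(np.load(n+'.npz')) for n in ['wrist','scene','side']}
def s(n,*a): print(n,rect(*D[n],*a))
for n in D:
    print('w1 lug');s(n,(.39,.48),(.05,.15),(.040,.06))
    print('w1 blk');s(n,(.39,.48),(.05,.15),(.015,.03))
    print('w2 lug');s(n,(.39,.48),(.29,.37),(.040,.06))
    print('w2 blk');s(n,(.39,.48),(.29,.37),(.015,.03))
    print('tray rim');s(n,(.5,.75),(-.08,.08),(.018,.03))
    print('platfl');s(n,(.5,.63),(.15,.36),(.07,.08))
    print('platlip');s(n,(.5,.63),(.15,.36),(.082,.09))
    print('ball');s(n,(.4,.7),(-.45,-.3),(.19,.24))
    print('knobbar');s(n,(.5,.65),(-.26,-.1),(.096,.104))
    print('ring');s(n,(.5,.65),(-.3,-.1),(.06,.075))
    print('plate');s(n,(.45,.7),(-.45,-.1),(.006,.014))
E
```

```text
w1 lug
wrist {'n': 631, 'c': (439.9, 96.3), 'wh': (43.8, 12.5), 'a': 20.4, 'z': np.float64(0.0482), 'zr': (np.float64(0.04), np.float64(0.051)), 'mean': array([0.4417, 0.0961])}
w1 blk
wrist {'n': 1784, 'c': (439.9, 96.1), 'wh': (62.5, 40.4), 'a': 20.3, 'z': np.float64(0.0249), 'zr': (np.float64(0.015), np.float64(0.03)), 'mean': array([0.4442, 0.0961])}
w2 lug
wrist None
w2 blk
wrist None
tray rim
wrist {'n': 2664, 'c': (640.0, 21.1), 'wh': (214.9, 136.3), 'a': -5.3, 'z': np.float64(0.0225), 'zr': (np.float64(0.018), np.float64(0.026)), 'mean': array([0.6424, 0.0123])}
platfl
wrist None
platlip
wrist None
ball
wrist None
knobbar
wrist {'n': 347, 'c': (573.9, -212.5), 'wh': (43.8, 12.1), 'a': 75.3, 'z': np.float64(0.1), 'zr': (np.float64(0.096), np.float64(0.102)), 'mean': array([ 0.574 , -0.2102])}
ring
wrist {'n': 696, 'c': (573.6, -233.8), 'wh': (78.5, 38.3), 'a': -2.2, 'z': np.float64(0.0666), 'zr': (np.float64(0.063), np.float64(0.075)), 'mean': array([ 0.5741, -0.2314])}
plate
wrist {'n': 3491, 'c': (544.3, -261.8), 'wh': (194.2, 190.2), 'a': 89.2, 'z': np.float64(0.0112), 'zr'
[... 3333 characters left out ...]
': (521.4, -356.4), 'wh': (27.2, 24.6), 'a': -6.1, 'z': np.float64(0.2045), 'zr': (np.float64(0.191), np.float64(0.214)), 'mean': array([ 0.52 , -0.358])}
knobbar
side {'n': 41, 'c': (571.1, -215.8), 'wh': (44.2, 10.7), 'a': 71.5, 'z': np.float64(0.0984), 'zr': (np.float64(0.097), np.float64(0.102)), 'mean': array([ 0.5711, -0.2155])}
ring
side {'n': 349, 'c': (571.5, -215.0), 'wh': (81.1, 80.1), 'a': 72.5, 'z': np.float64(0.0643), 'zr': (np.float64(0.06), np.float64(0.075)), 'mean': array([ 0.5684, -0.2132])}
plate
side {'n': 1250, 'c': (561.8, -285.1), 'wh': (343.8, 189.5), 'a': -75.3, 'z': np.float64(0.0094), 'zr': (np.float64(0.006), np.float64(0.014)), 'mean': array([ 0.5444, -0.3043])}
```

```bash
cat > plan.py <<'E'
import sys
from h import *
# plan.py x y z phi_deg -> shift (units 40mm) and turn in tool frame from the present measured pose
o=monitor.get_obs(); Rm=R.from_rotvec(o['ee_rot']).as_matrix()
x,y,z,ph=map(float,sys.argv[1:5])
Rt=R.from_euler('z',ph,degrees=True).as_matrix()@R.from_rotvec([0,np.pi/2,0]).as_matrix()
s=Rm.T@(np.array([x,y,z])-o['ee_pos'])/0.04; w=np.degrees(R.from_matrix(Rm.T@Rt).as_rotvec())
phc=np.degrees(np.arctan2(Rm[1,2],Rm[0,2]))
print('t',round(o['time_s'],2),'pos',o['ee_pos'].round(4),'phi',phc.round(1),'grip',round(o['gripper_width'],3),'F',o['wrist_force'].round(1))
print('shift',s.round(3),'turn',w.round(2),'rows~',round(max(np.linalg.norm(s)*40/41.7,np.linalg.norm(w)/7.16),1))
E
python3 plan.py 0.44 0.096 0.16 110
```

```text
t 0.3 pos [0.5748 0.     0.2384] phi 0.0 grip 0.999 F [ 0.4 -0.6 -0.3]
shift [ 1.963  2.399 -3.37 ] turn [-1.1e+02 -2.0e-02 -4.0e-02] rows~ 15.4
```

Request:
send_rows([
  [[0.3, 0.5, 0.6, -0.85, -7, 0, 0], [0.3, 1, 1.2, -1.7, -14, 0, 0], [0.3, 1.5, 1.8, -2.5, -21, 0, 0], [0.3, 1.96, 2.4, -3.37, -28, 0, 0], [0.3, 1.96, 2.4, -3.37, -35, 0, 0], [0.3, 1.96, 2.4, -3.37, -42, 0, 0], [0.3, 1.96, 2.4, -3.37, -49, 0, 0], [0.3, 1.96, 2.4, -3.37, -56, 0, 0]],
], force=40)

```text
time_s: 0.97
ee_pos: [0.4398, 0.0964, 0.1603]
ee_rot: [-0.767, 1.431, 0.767]
wrist_force: [-0.5, -0.2, 0.8]
gripper_width: 0.698
```

```bash
python3 plan.py 0.44 0.096 0.16 110
```

```text
t 0.97 pos [0.4398 0.0964 0.1603] phi 56.4 grip 0.698 F [-0.5 -0.2  0.8]
shift [ 0.008 -0.009 -0.006] turn [-5.36e+01 -0.00e+00  1.00e-02] rows~ 7.5
```

Request:
send_rows([
  [[0.3, 0, 0, 0, -7, 0, 0], [0.3, 0, 0, 0, -14, 0, 0], [0.3, 0, 0, 0, -21, 0, 0], [0.3, 0, 0, 0, -28, 0, 0], [0.3, 0, 0, 0, -35, 0, 0], [0.3, 0, 0, 0, -42, 0, 0], [0.3, 0, 0, 0, -49, 0, 0], [0.3, 0, 0, 0, -53.6, 0, 0]],
])

```text
time_s: 1.63
ee_pos: [0.4402, 0.096, 0.1604]
ee_rot: [-1.461, 1.024, 1.461]
wrist_force: [0.3, -0.6, 0.1]
gripper_width: 0.7
```

```bash
python3 plan.py 0.44 0.096 0.16 110
python3 - <<'E'
from h import *
o=monitor.get_obs(); f=grab_frame('wrist'); save(f,'w1.png'); P=cloud(f,T_of(f,o))
print(rect(P,0,(.36,.52),(.04,.17),(.044,.06)),rect(P,0,(.36,.52),(.03,.17),(.018,.03)))
f=grab_frame('scene'); save(f,'s1.png')
E
```

```text
t 1.63 pos [0.4402 0.096  0.1604] phi 110.0 grip 0.7 F [ 0.3 -0.6  0.1]
shift [0.009 0.005 0.001] turn [-0.04 -0.    0.  ] rows~ 0.0
{'n': 685, 'c': (438.2, 95.4), 'wh': (42.8, 11.7), 'a': 20.7, 'z': np.float64(0.049), 'zr': (np.float64(0.044), np.float64(0.052)), 'mean': array([0.4374, 0.0953])} {'n': 2496, 'c': (410.9, 78.7), 'wh': (130.6, 49.7), 'a': 31.7, 'z': np.float64(0.0253), 'zr': (np.float64(0.018), np.float64(0.03)), 'mean': array([0.4249, 0.0857])}
```

View pics/w1.png

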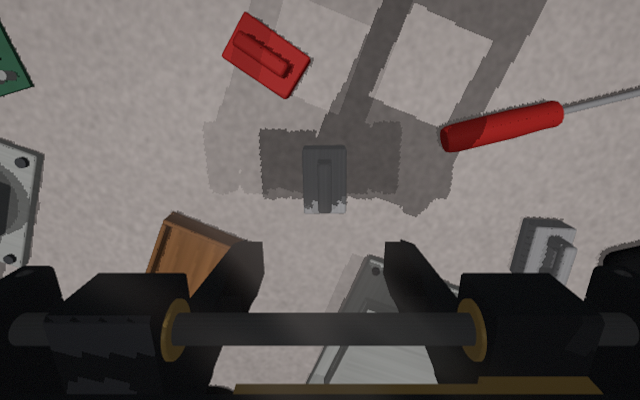

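View pics/s1.png

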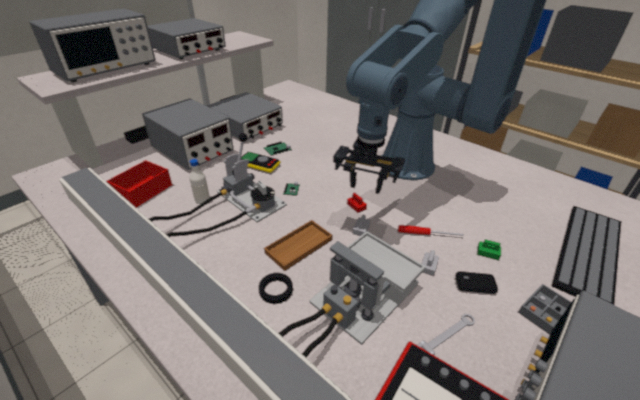

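Request:
send_rows([
  [[0.3, 0.9, 0, 0, 0, 0, 0], [0.3, 1.8, 0, 0, 0, 0, 0], [0.3, 2.6, 0, 0, 0, 0, 0], [0.3, 3.28, 0, 0, 0, 0, 0], [0.3, 3.28, 0, 0, 0, 0, 0], [1, 3.28, 0, 0, 0, 0, 0], [1, 3.28, 0, 0, 0, 0, 0], [1, 3.28, 0, 0, 0, 0, 0]],
])

```text
time_s: 2.4
ee_pos: [0.4421, 0.096, 0.0311]
ee_rot: [-1.458, 1.026, 1.453]
wrist_force: [0.4, -0.0, 0.4]
gripper_width: 0.495
```

Request:
send_rows([
  [[1, 0, 0, 0, 0, 0, 0], [1, 0, 0, 0, 0, 0, 0], [1, -0.5, 0, 0, 0, 0, 0], [1, -1.25, 0, 0, 0, 0, 0], [1, -2, 0, 0, 0, 0, 0], [1, -2.8, 0, 0, 0, 0, 0], [1, -3.3, 0, 0, 0, 0, 0], [1, -3.3, 0, 0, 0, 0, 0]],
])

```text
time_s: 3.07
ee_pos: [0.4436, 0.096, 0.1667]
ee_rot: [-1.463, 1.022, 1.448]
wrist_force: [1.0, 0.9, -0.0]
gripper_width: 0.006
```

```bash
python3 plan.py 0.5 0.2 0.23 88
python3 - <<'E'
from h import *
o=monitor.get_obs(); f=grab_frame('wrist'); save(f,'w2.png'); P=cloud(f,T_of(f,o)); np.savez('wrist.npz',P=P,C=f['pixels'])
E
```

```text
t 3.07 pos [0.4436 0.096  0.1667] phi 109.6 grip 0.006 F [ 1.   0.9 -0. ]
shift [-1.569 -2.215  1.971] turn [21.6  -0.12  0.58] rows~ 3.2
```

View pics/w2.png

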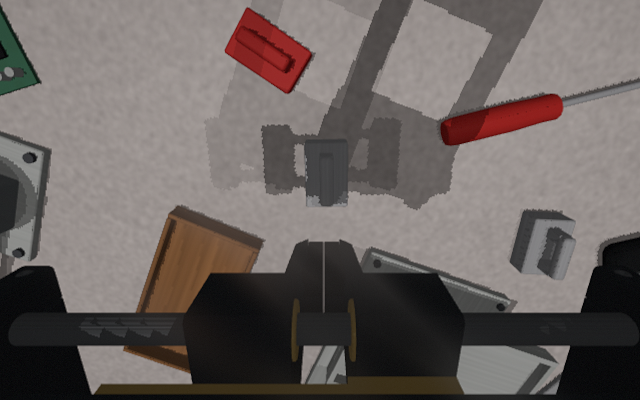

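```bash
python3 - <<'E'
from h import *
d=np.load('wrist.npz');print(rect(d['P'],0,(.36,.52),(.04,.17),(.044,.06)))
E
python3 plan.py 0.439 0.0955 0.0285 110.3
```

```text
{'n': 676, 'c': (438.3, 95.4), 'wh': (43.2, 11.9), 'a': 20.1, 'z': np.float64(0.0489), 'zr': (np.float64(0.044), np.float64(0.052)), 'mean': array([0.4373, 0.0953])}
t 3.12 pos [0.4423 0.096  0.1642] phi 109.6 grip 0.006 F [-0.8  0.6  0.1]
shift [3.392 0.103 0.026] turn [-0.7  -0.16  0.37] rows~ 3.3
```

Request:
send_rows([
  [[0.5, 0.4, 0, 0, 0, 0, 0], [0.5, 0.8, 0, 0, 0, 0, 0], [0.5, 1.2, 0.03, 0, 0, 0, 0], [0.5, 1.6, 0.06, 0, 0, 0, 0], [0.5, 2.0, 0.1, 0.02, 0, 0, 0.3], [0.5, 2.5, 0.1, 0.02, 0, 0, 0.3], [0.5, 3.0, 0.1, 0.02, 0, 0, 0.3], [0.5, 3.38, 0.1, 0.02, 0, 0, 0.3]],
])

```text
time_s: 3.78
ee_pos: [0.4342, 0.0955, 0.0234]
ee_rot: [-1.453, 1.034, 1.463]
wrist_force: [0.1, -1.0, -0.1]
gripper_width: 0.5
```

Request:
send_rows([
  [[0.9, 0, 0, 0, 0, 0, 0], [1, 0, 0, 0, 0, 0, 0], [1, 0, 0, 0, 0, 0, 0], [1, 0, 0, 0, 0, 0, 0], [1, 0, 0, 0, 0, 0, 0], [1, 0, 0, 0, 0, 0, 0], [1, 0, 0, 0, 0, 0, 0], [1, 0, 0, 0, 0, 0, 0]],
])

```text
time_s: 4.45
ee_pos: [0.4364, 0.0954, 0.0262]
ee_rot: [-1.455, 1.032, 1.46]
wrist_force: [-0.2, 0.3, -5.6]
gripper_width: 0.432
```

Request:
send_rows([
  [[0.4, 0, 0, 0, 0, 0, 0], [0.4, 0, 0, 0, 0, 0, 0], [0.4, -0.08, 0, 0, 0, 0, 0], [0.4, -0.15, 0, 0, 0, 0, 0], [0.4, -0.15, 0, 0, 0, 0, 0], [1, -0.15, 0, 0, 0, 0, 0], [1, -0.15, 0, 0, 0, 0, 0], [1, -0.15, 0, 0, 0, 0, 0]],
])

```text
time_s: 5.12
ee_pos: [0.4362, 0.0955, 0.0319]
ee_rot: [-1.455, 1.032, 1.46]
wrist_force: [0.6, -0.6, -0.3]
gripper_width: 0.396
```

Request:
send_rows([
  [[1, 0, 0, 0, 0, 0, 0], [1, 0, 0, 0, 0, 0, 0], [1, 0, 0, 0, 0, 0, 0], [1, 0, 0, 0, 0, 0, 0], [1, 0, 0, 0, 0, 0, 0], [1, 0, 0, 0, 0, 0, 0]],
])

```text
time_s: 5.62
ee_pos: [0.4361, 0.0954, 0.0318]
ee_rot: [-1.455, 1.032, 1.46]
wrist_force: [0.1, 0.6, -1.0]
gripper_width: 0.132
```

```bash
python3 plan.py 0.439 0.0955 0.0285 110.3
```

```text
t 5.62 pos [0.4361 0.0954 0.0318] phi 109.6 grip 0.132 F [ 0.1  0.6 -1. ]
shift [ 0.082 -0.069 -0.021] turn [-0.7   0.   -0.31] rows~ 0.1
```

Request:
send_rows([
  [[1, -0.5, 0, 0, 0, 0, 0], [1, -1.2, 0, 0, 0, 0, 0], [1, -2, 0, 0, 0, 0, 0], [1, -2.7, 0, 0, 0, 0, 0], [1, -3.3, 0, 0, 0, 0, 0], [1, -3.3, 0, 0, 0, 0, 0]],
])

```text
time_s: 6.12
ee_pos: [0.4395, 0.0957, 0.168]
ee_rot: [-1.46, 1.028, 1.454]
wrist_force: [1.5, -0.1, -4.9]
gripper_width: 0.134
```

```bash
python3 plan.py 0.562 0.213 0.16 88.4
```

```text
t 6.12 pos [0.4395 0.0957 0.168 ] phi 109.6 grip 0.134 F [ 1.5 -0.1 -4.9]
shift [ 0.201 -3.87   1.735] turn [21.21 -0.14  0.13] rows~ 4.1
```

Request:
send_rows([
  [[1, 0.0, -0.6, 0.25, 3, 0, 0], [1, 0.0, -1.3, 0.6, 7, 0, 0], [1, 0.1, -2, 0.9, 11, 0, 0], [1, 0.1, -2.7, 1.2, 15, 0, 0], [1, 0.2, -3.4, 1.5, 19, 0, 0], [1, 0.2, -3.87, 1.735, 21.2, 0, 0], [1, 0.2, -3.87, 1.735, 21.2, 0, 0], [1, 0.2, -3.87, 1.735, 21.2, 0, 0]],
])

```text
time_s: 6.78
ee_pos: [0.558, 0.2132, 0.1517]
ee_rot: [-1.187, 1.231, 1.196]
wrist_force: [-0.1, 0.5, -4.9]
gripper_width: 0.135
```

```bash
python3 plan.py 0.562 0.213 0.109 88.4
python3 - <<'E'
from h import *
o=monitor.get_obs(); f=grab_frame('wrist'); save(f,'w3.png'); P=cloud(f,T_of(f,o)); np.savez('wrist.npz',P=P,C=f['pixels'])
print(rect(P,0,(.5,.63),(.15,.36),(.082,.09)),rect(P,0,(.5,.63),(.15,.36),(.07,.08)))
print(rect(P,0,(.36,.52),(.24,.4),(.044,.06)))
f=grab_frame('scene'); save(f,'s2.png')
E
```

```text
t 6.78 pos [0.558  0.2132 0.1517] phi 88.5 grip 0.135 F [-0.1  0.5 -4.9]
shift [ 1.067 -0.111 -0.   ] turn [ 0.1  -0.17 -0.55] rows~ 1.0
{'n': 4818, 'c': (565.2, 253.3), 'wh': (188.8, 100.3), 'a': 88.2, 'z': np.float64(0.0855), 'zr': (np.float64(0.082), np.float64(0.088)), 'mean': array([0.5452, 0.2633])} {'n': 21721, 'c': (563.3, 253.3), 'wh': (187.7, 96.3), 'a': 88.2, 'z': np.float64(0.0759), 'zr': (np.float64(0.07), np.float64(0.08)), 'mean': array([0.5593, 0.2658])}
{'n': 1096, 'c': (436.5, 330.2), 'wh': (40.4, 12.3), 'a': 16.7, 'z': np.float64(0.0487), 'zr': (np.float64(0.044), np.float64(0.052)), 'mean': array([0.4372, 0.3293])}
```

View pics/w3.png

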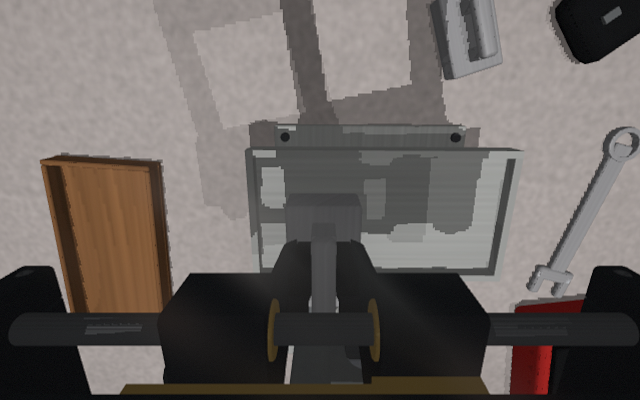

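View pics/s2.png

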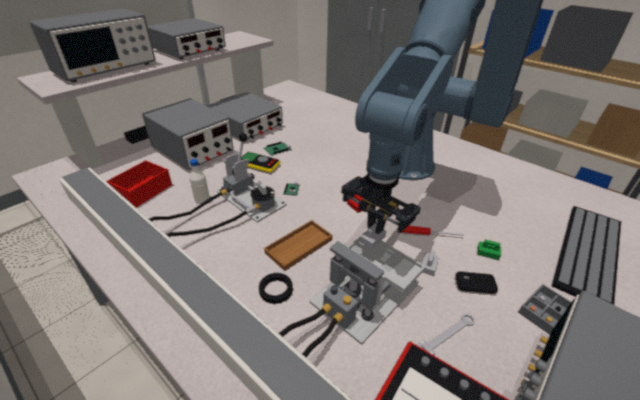

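Request:
send_rows([
  [[1, 0.3, -0.1, 0, 0, 0, -0.5], [1, 0.6, -0.1, 0, 0, 0, -0.5], [1, 0.9, -0.1, 0, 0, 0, -0.5], [1, 1.05, -0.1, 0, 0, 0, -0.5], [1, 1.05, -0.1, 0, 0, 0, -0.5], [1, 1.05, -0.1, 0, 0, 0, -0.5]],
])

```text
time_s: 7.38
ee_pos: [0.5621, 0.2124, 0.1131]
ee_rot: [-1.191, 1.223, 1.186]
wrist_force: [-4.6, -1.0, 2.7]
gripper_width: 0.132
```

```bash
python3 plan.py 0.562 0.213 0.107 88.2
```

```text
t 7.38 pos [0.5621 0.2124 0.1131] phi 88.4 grip 0.132 F [-4.6 -1.   2.7]
shift [0.153 0.004 0.015] turn [ 0.2  -0.13  0.11] rows~ 0.1
```

Run:
```python
from h import *
f=grab_frame('side'); cv2.imwrite('pics/side3.png',cv2.resize(f['pixels'][100:260,240:480,::-1],None,fx=3,fy=3))
f=grab_frame('scene'); cv2.imwrite('pics/s3.png',cv2.resize(f['pixels'][160:330,280:480,::-1],None,fx=3,fy=3))
```

```text
(no output)
```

View pics/side3.png

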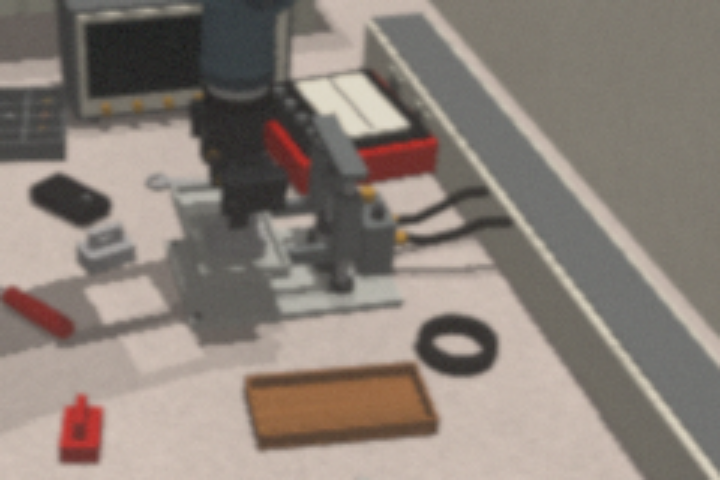

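View pics/s3.png

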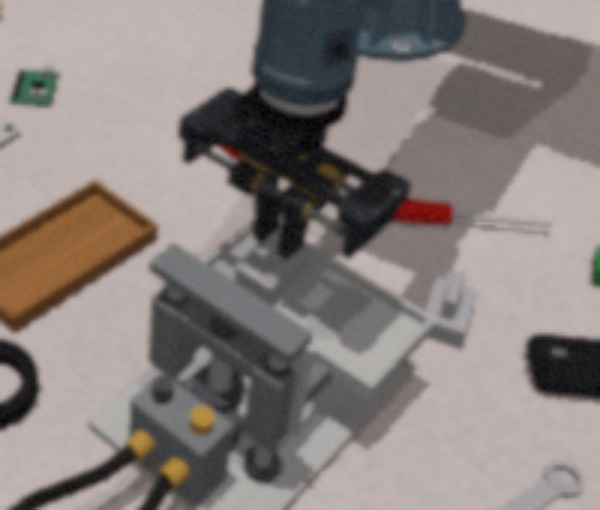

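Request:
send_rows([
  [[1, 0.04, 0, 0, 0, 0, 0], [1, 0.08, 0, 0, 0, 0, 0], [1, 0.08, 0, 0, 0, 0, 0]],
])

```text
time_s: 7.73
ee_pos: [0.5626, 0.2127, 0.1123]
ee_rot: [-1.192, 1.222, 1.186]
wrist_force: [-13.9, -2.1, 19.5]
gripper_width: 0.133
```

Request:
send_rows([
  [[0.6, 0, 0, 0, 0, 0, 0], [0.6, 0, 0, 0, 0, 0, 0], [0.6, 0, 0, 0, 0, 0, 0], [0.6, 0, 0, 0, 0, 0, 0], [0.6, -0.3, 0, 0, 0, 0, 0], [0.6, -1, 0, 0, 0, 0, 0], [0.6, -1.8, 0, 0, 0, 0, 0], [0.6, -2, 0, 0, 0, 0, 0]],
])

```text
time_s: 8.4
ee_pos: [0.5656, 0.2135, 0.1958]
ee_rot: [-1.195, 1.214, 1.18]
wrist_force: [0.2, -0.3, 2.3]
gripper_width: 0.399
```

```bash
python3 plan.py 0.4355 0.33 0.17 107
python3 - <<'E'
from h import *
o=monitor.get_obs(); f=grab_frame('wrist'); save(f,'w4.png'); P=cloud(f,T_of(f,o)); np.savez('wrist.npz',P=P,C=f['pixels'])
print(rect(P,0,(.5,.63),(.18,.25),(.112,.14)),rect(P,0,(.5,.63),(.18,.25),(.092,.105)))
E
```

```text
t 8.4 pos [0.5656 0.2135 0.1958] phi 88.4 grip 0.399 F [ 0.2 -0.3  2.3]
shift [0.606 3.341 2.822] turn [-18.59  -0.13   0.66] rows~ 4.2
{'n': 966, 'c': (562.5, 212.1), 'wh': (43.2, 11.9), 'a': -1.4, 'z': np.float64(0.1227), 'zr': (np.float64(0.112), np.float64(0.125)), 'mean': array([0.5605, 0.2123])} {'n': 2715, 'c': (562.5, 212.2), 'wh': (61.1, 40.0), 'a': -2.0, 'z': np.float64(0.0994), 'zr': (np.float64(0.092), np.float64(0.105)), 'mean': array([0.5585, 0.2123])}
```

View pics/w4.png

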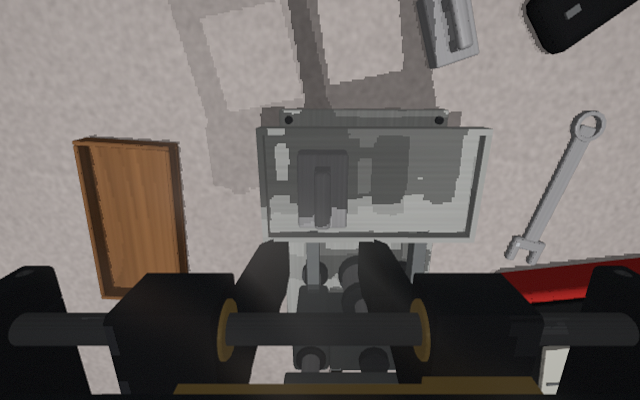

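Request:
send_rows([
  [[0.6, 0.1, 0.6, 0.5, -4, 0, 0], [0.6, 0.2, 1.3, 1.1, -8, 0, 0.3], [0.6, 0.3, 2, 1.7, -12, 0, 0.6], [0.6, 0.4, 2.7, 2.3, -16, 0, 0.6], [0.6, 0.6, 3.34, 2.82, -18.6, 0, 0.6], [0.6, 0.6, 3.34, 2.82, -18.6, 0, 0.6], [0.6, 0.6, 3.34, 2.82, -18.6, 0, 0.6]],
])

```text
time_s: 9.03
ee_pos: [0.4307, 0.33, 0.164]
ee_rot: [-1.425, 1.061, 1.432]
wrist_force: [-0.1, 0.1, 0.3]
gripper_width: 0.402
```

```bash
python3 - <<'E'
from h import *
o=monitor.get_obs(); f=grab_frame('wrist'); save(f,'w5.png'); P=cloud(f,T_of(f,o)); np.savez('wrist.npz',P=P,C=f['pixels'])
print(rect(P,0,(.36,.5),(.27,.39),(.044,.06)),rect(P,0,(.36,.52),(.27,.39),(.02,.03)))
E
python3 plan.py 0.4355 0.33 0.032 107
```

```text
{'n': 652, 'c': (433.7, 330.2), 'wh': (42.7, 11.4), 'a': 16.9, 'z': np.float64(0.049), 'zr': (np.float64(0.044), np.float64(0.052)), 'mean': array([0.4327, 0.3297])} {'n': 2009, 'c': (434.1, 330.1), 'wh': (61.6, 40.0), 'a': 16.7, 'z': np.float64(0.0254), 'zr': (np.float64(0.021), np.float64(0.03)), 'mean': array([0.4306, 0.3289])}
t 9.08 pos [0.4322 0.3294 0.1646] phi 107.1 grip 0.402 F [ 0.5  0.2 -1.1]
shift [ 3.315 -0.11  -0.005] turn [ 0.06 -0.11 -0.45] rows~ 3.2
```

View pics/w5.png

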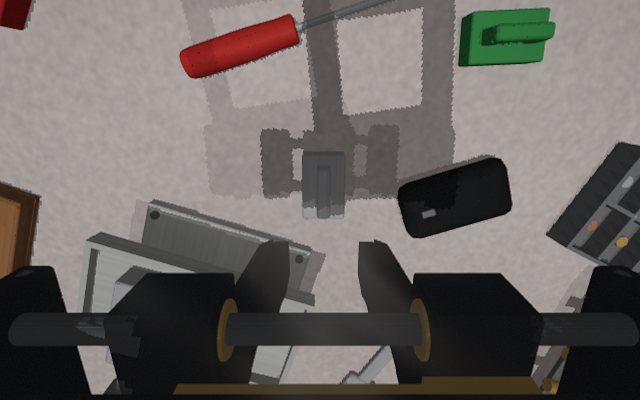

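Request:
send_rows([
  [[0.6, 0.9, -0.05, 0, 0, 0, -0.4], [0.6, 1.8, -0.05, 0, 0, 0, -0.4], [0.6, 2.6, -0.05, 0, 0, 0, -0.4], [0.6, 3.0, -0.05, 0, 0, 0, -0.4], [0.6, 3.3, -0.05, 0, 0, 0, -0.4], [0.6, 3.3, -0.05, 0, 0, 0, -0.4], [0.8, 3.3, -0.05, 0, 0, 0, -0.4], [1, 3.3, -0.05, 0, 0, 0, -0.4]],
])

```text
time_s: 9.75
ee_pos: [0.4353, 0.3297, 0.0346]
ee_rot: [-1.425, 1.053, 1.421]
wrist_force: [0.1, 0.2, 0.8]
gripper_width: 0.272
```

Request:
send_rows([
  [[1, 0, 0, 0, 0, 0, 0], [1, 0, 0, 0, 0, 0, 0], [1, 0, 0, 0, 0, 0, 0], [1, 0, 0, 0, 0, 0, 0], [1, 0, 0, 0, 0, 0, 0], [1, 0, 0, 0, 0, 0, 0]],
])

```text
time_s: 10.25
ee_pos: [0.4348, 0.3303, 0.0346]
ee_rot: [-1.426, 1.052, 1.422]
wrist_force: [-0.3, 2.1, 6.6]
gripper_width: 0.132
```

```bash
python3 plan.py 0.4355 0.33 0.032 107
```

```text
t 10.25 pos [0.4348 0.3303 0.0346] phi 107.0 grip 0.132 F [-0.3  2.1  6.6]
shift [ 0.064 -0.015 -0.014] turn [ 0.01 -0.04  0.16] rows~ 0.1
```

Request:
send_rows([
  [[1, -0.4, 0, 0, 0, 0, 0], [1, -1.1, 0, 0, 0, 0, 0], [1, -1.9, 0, 0, 0, 0, 0], [1, -2.6, 0, 0, 0, 0, 0], [1, -3.3, 0, 0, 0, 0, 0], [1, -3.3, 0, 0, 0, 0, 0], [1, -3.3, 0, 0, 0, 0, 0]],
])

```text
time_s: 10.83
ee_pos: [0.434, 0.3299, 0.1658]
ee_rot: [-1.426, 1.053, 1.422]
wrist_force: [-0.8, 1.0, -5.4]
gripper_width: 0.132
```

```bash
python3 plan.py 0.564 0.293 0.165 88.2
```

```text
t 10.83 pos [0.434  0.3299 0.1658] phi 107.0 grip 0.132 F [-0.8  1.  -5.4]
shift [ 0.028 -2.839 -1.832] turn [18.81 -0.05  0.12] rows~ 3.2
```

Request:
send_rows([
  [[1, 0, -0.5, -0.3, 4, 0, 0], [1, 0, -1.1, -0.7, 8, 0, 0], [1, 0, -1.7, -1.1, 12, 0, 0], [1, 0, -2.3, -1.5, 16, 0, 0], [1, 0, -2.84, -1.83, 18.8, 0, 0], [1, 0, -2.84, -1.83, 18.8, 0, 0], [1, 0, -2.84, -1.83, 18.8, 0, 0], [1, 0, -2.84, -1.83, 18.8, 0, 0]],
])

```text
time_s: 11.5
ee_pos: [0.5616, 0.2923, 0.162]
ee_rot: [-1.186, 1.23, 1.189]
wrist_force: [-0.3, 0.3, -4.7]
gripper_width: 0.133
```

```bash
python3 plan.py 0.564 0.293 0.115 88.2
```

```text
t 11.5 pos [0.5616 0.2923 0.162 ] phi 88.2 grip 0.133 F [-0.3  0.3 -4.7]
shift [ 1.176 -0.065  0.022] turn [ 0.02 -0.17 -0.3 ] rows~ 1.1
```

Request:
send_rows([
  [[1, 0.3, -0.06, 0.02, 0, 0, -0.3], [1, 0.6, -0.06, 0.02, 0, 0, -0.3], [1, 0.9, -0.06, 0.02, 0, 0, -0.3], [1, 1.15, -0.06, 0.02, 0, 0, -0.3], [1, 1.15, -0.06, 0.02, 0, 0, -0.3], [1, 1.15, -0.06, 0.02, 0, 0, -0.3], [1, 1.15, -0.06, 0.02, 0, 0, -0.3]],
])

```text
time_s: 12.08
ee_pos: [0.5662, 0.2937, 0.1195]
ee_rot: [-1.19, 1.221, 1.181]
wrist_force: [0.6, 0.6, -3.7]
gripper_width: 0.13
```

Request:
send_rows([
  [[1, 0.05, 0, 0, 0, 0, 0], [1, 0.1, 0, 0, 0, 0, 0], [1, 0.1, 0, 0, 0, 0, 0]],
])

```text
time_s: 12.33
ee_pos: [0.5662, 0.2936, 0.1153]
ee_rot: [-1.19, 1.221, 1.181]
wrist_force: [-0.2, 0.4, -4.9]
gripper_width: 0.135
```

Request:
send_rows([
  [[1, 0.04, 0, 0, 0, 0, 0], [1, 0.07, 0, 0, 0, 0, 0], [1, 0.1, 0, 0, 0, 0, 0], [1, 0.1, 0, 0, 0, 0, 0]],
])

```text
time_s: 12.67
ee_pos: [0.5659, 0.2935, 0.1109]
ee_rot: [-1.19, 1.221, 1.182]
wrist_force: [-0.8, 0.7, -4.4]
gripper_width: 0.131
```

Request:
send_rows([
  [[1, 0.04, 0, 0, 0, 0, 0], [1, 0.04, 0, 0, 0, 0, 0], [0.6, 0.04, 0, 0, 0, 0, 0], [0.6, 0.04, 0, 0, 0, 0, 0], [0.6, 0.04, 0, 0, 0, 0, 0], [0.6, 0.04, 0, 0, 0, 0, 0], [0.6, 0.04, 0, 0, 0, 0, 0], [0.6, 0.04, 0, 0, 0, 0, 0]],
])

```text
time_s: 13.33
ee_pos: [0.5663, 0.2936, 0.1099]
ee_rot: [-1.19, 1.22, 1.181]
wrist_force: [-0.0, 0.7, -0.4]
gripper_width: 0.401
```

```bash
python3 plan.py 0.564 0.293 0.24 88.2
```

```text
t 13.33 pos [0.5663 0.2936 0.1099] phi 88.2 grip 0.401 F [-0.   0.7 -0.4]
shift [-3.252  0.038 -0.021] turn [ 0.   -0.07  0.34] rows~ 3.1
```

Request:
send_rows([
  [[0.6, -0.5, 0, 0, 0, 0, 0], [0.6, -1.2, 0, 0, 0, 0, 0], [0.6, -2, 0, 0, 0, 0, 0], [0.6, -2.8, 0, 0, 0, 0, 0], [0.5, -3.3, 0, 0, 0, 0, 0], [0.5, -3.3, 0, 0, 0, 0, 0], [0.5, -3.3, 0, 0, 0, 0, 0]],
])

```text
time_s: 13.92
ee_pos: [0.5661, 0.294, 0.2431]
ee_rot: [-1.19, 1.218, 1.18]
wrist_force: [0.5, -0.2, -1.2]
gripper_width: 0.498
```

```bash
python3 - <<'E'
from h import *
o=monitor.get_obs(); f=grab_frame('wrist'); save(f,'w6.png'); P=cloud(f,T_of(f,o)); np.savez('wrist.npz',P=P,C=f['pixels'])
for y in ((.18,.25),(.26,.33)): print(rect(P,0,(.5,.63),y,(.115,.14)),rect(P,0,(.5,.63),y,(.094,.104)))
E
python3 plan.py 0.54 -0.16 0.25 88
```

```text
{'n': 734, 'c': (562.5, 212.4), 'wh': (43.0, 12.3), 'a': -1.2, 'z': np.float64(0.1223), 'zr': (np.float64(0.115), np.float64(0.125)), 'mean': array([0.5613, 0.2135])} {'n': 1897, 'c': (562.9, 212.4), 'wh': (61.9, 40.2), 'a': -2.1, 'z': np.float64(0.0992), 'zr': (np.float64(0.094), np.float64(0.104)), 'mean': array([0.5593, 0.2156])}
{'n': 673, 'c': (565.5, 293.6), 'wh': (43.7, 11.5), 'a': -2.0, 'z': np.float64(0.1227), 'zr': (np.float64(0.115), np.float64(0.126)), 'mean': array([0.5636, 0.2936])} {'n': 1981, 'c': (565.6, 293.4), 'wh': (62.2, 40.0), 'a': -2.0, 'z': np.float64(0.0993), 'zr': (np.float64(0.094), np.float64(0.104)), 'mean': array([0.5623, 0.2935])}
t 13.97 pos [0.5652 0.2937 0.2411] phi 88.2 grip 0.5 F [ 0.4  0.1 -1.3]
shift [ -0.207   0.271 -11.356] turn [ 0.2  -0.08  0.3 ] rows~ 10.9
```

View pics/w6.png

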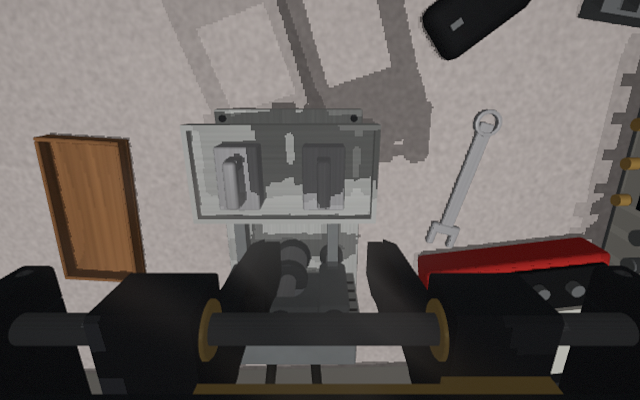

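Request:
send_rows([
  [[0.5, -0.2, 0, -0.8, 0, 0, 0], [0.5, -0.2, 0, -1.7, 0, 0, 0], [0.5, -0.2, 0.1, -2.6, 0, 0, 0], [0.5, -0.2, 0.1, -3.6, 0, 0, 0], [0.5, -0.2, 0.2, -4.6, 0, 0, 0], [0.5, -0.2, 0.2, -5.6, 0, 0, 0], [0.5, -0.2, 0.27, -6.6, 0, 0, 0], [0.5, -0.2, 0.27, -7.6, 0, 0, 0]],
])

```text
time_s: 14.63
ee_pos: [0.5431, -0.0112, 0.2475]
ee_rot: [-1.187, 1.223, 1.185]
wrist_force: [0.2, 0.8, 0.4]
gripper_width: 0.501
```

Request:
send_rows([
  [[0.5, 0, 0, -1, 0, 0, 0], [0.5, 0, 0, -2, 0, 0, 0], [0.5, 0, 0, -3, 0, 0, 0], [0.5, 0, 0, -3.5, 0, 0, 0], [0.5, 0, 0, -3.7, 0, 0, 0], [0.5, 0, 0, -3.7, 0, 0, 0], [0.5, 0, 0, -3.7, 0, 0, 0]],
])

```text
time_s: 15.22
ee_pos: [0.5398, -0.1567, 0.2487]
ee_rot: [-1.187, 1.221, 1.184]
wrist_force: [0.6, -0.4, -0.5]
gripper_width: 0.501
```

Run:
```python
from h import *
o=monitor.get_obs(); print(o['ee_pos'],o['time_s']); f=grab_frame('wrist'); save(f,'w7.png'); P=cloud(f,T_of(f,o)); np.savez('wrist.npz',P=P,C=f['pixels'])
print(rect(P,0,(.5,.65),(-.26,-.1),(.096,.104)),rect(P,0,(.5,.65),(-.28,-.1),(.06,.075)))
```

```text
[ 0.53980385 -0.15672667  0.24872264] 15.2167
{'n': 510, 'c': (573.1, -213.0), 'wh': (42.1, 12.3), 'a': 75.4, 'z': np.float64(0.1001), 'zr': (np.float64(0.096), np.float64(0.103)), 'mean': array([ 0.5723, -0.2129])} {'n': 3316, 'c': (573.1, -212.8), 'wh': (81.1, 80.8), 'a': -15.4, 'z': np.float64(0.0664), 'zr': (np.float64(0.062), np.float64(0.075)), 'mean': array([ 0.5691, -0.2114])}
```

View pics/w7.png

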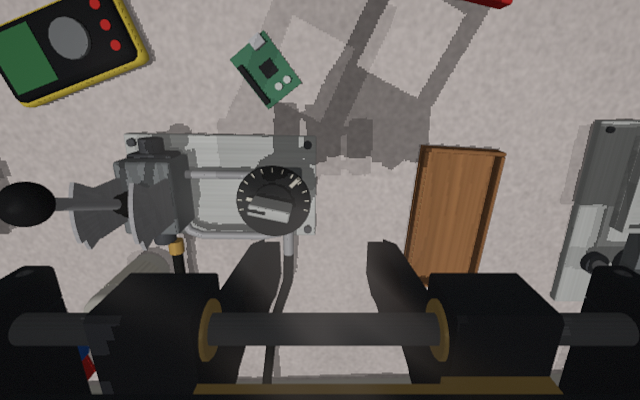

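Run:
```python
from h import *
c=np.load('wrist.npz')['C'][110:250,90:340]
cv2.imwrite('pics/w7z.png',cv2.resize(c[:,:,::-1],None,fx=3.2,fy=3.2,interpolation=cv2.INTER_CUBIC))
f=grab_frame('side'); c=f['pixels'][240:360,300:440]
cv2.imwrite('pics/side7z.png',cv2.resize(c[:,:,::-1],None,fx=5,fy=5,interpolation=cv2.INTER_CUBIC))
```

```text
(no output)
```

View pics/w7z.png

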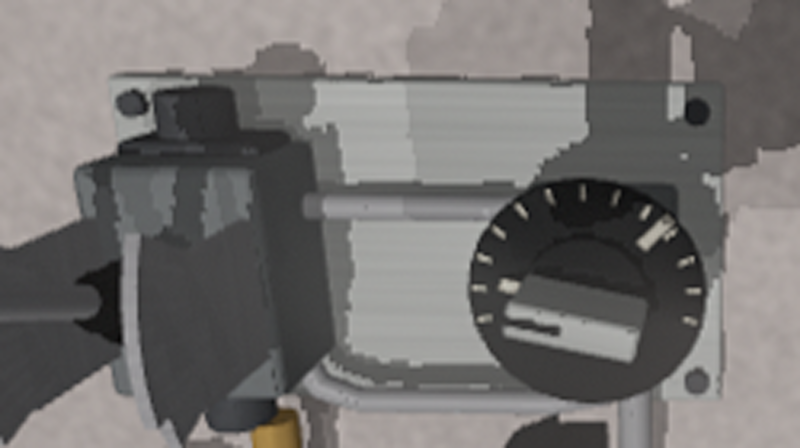

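View pics/side7z.png

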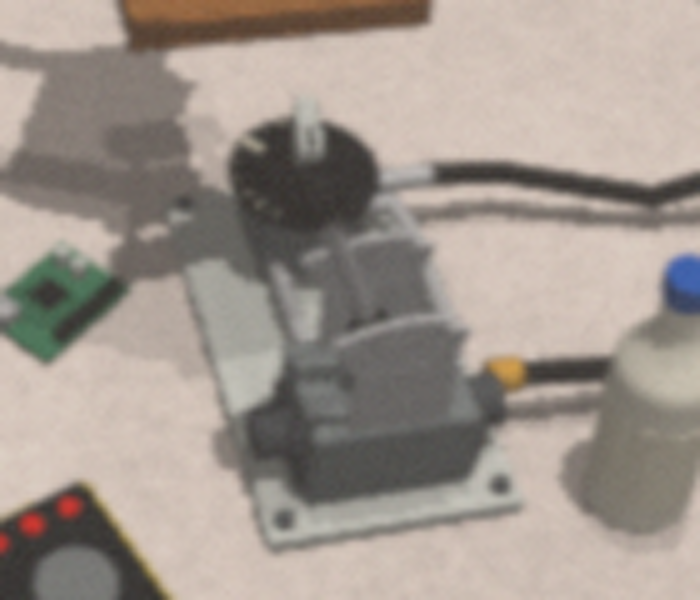

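```bash
python3 - <<'E'
from h import *
o=monitor.get_obs(); print(o['joint_positions'].round(3))
f=grab_frame('wrist'); T=T_of(f,o); P=cloud(f,T)
m=plane(f,T,[[294.7,183.4],[248.8,199.1]],.066); print(m.round(4))
c=np.array([.573,-.213]); print([np.degrees(np.arctan2(*(q[:2]-c)[::-1])) for q in m])
for y0 in np.arange(-.40,-.15,.02):
    q=P[(P[...,1]>y0)&(P[...,1]<y0+.02)&(P[...,0]>.45)&(P[...,0]<.68)&(P[...,2]<.3)]
    if len(q): i=q[:,2].argmax(); print(round(y0,2),q[i].round(3))
# holes on plate
for uv in [(131,103),(697,111),(697,380)]:
    print(plane(f,T,[[uv[0]/3.2+90,uv[1]/3.2+110]],.01).round(4))
E
python3 plan.py 0.573 -0.213 0.20 -14.6
```

```text
[-4.930e-01  1.400e-01  1.631e+00  2.000e-03  1.366e+00 -2.034e+00]
[[ 0.5541 -0.1876  0.066 ]
 [ 0.5704 -0.2387  0.066 ]]
[np.float64(126.60557992370354), np.float64(-95.738551667684)]
-0.4 [ 0.565 -0.38   0.136]
-0.38 [ 0.561 -0.378  0.137]
-0.36 [ 0.523 -0.348  0.215]
-0.34 [ 0.526 -0.34   0.211]
-0.32 [ 0.53  -0.32   0.062]
-0.3 [ 0.626 -0.281  0.038]
-0.28 [ 0.627 -0.273  0.038]
-0.26 [ 0.567 -0.24   0.072]
-0.24 [ 0.568 -0.229  0.103]
-0.22 [ 0.571 -0.212  0.102]
-0.2 [ 0.529 -0.189  0.3  ]
-0.18 [ 0.532 -0.179  0.297]
-0.16 [ 0.624 -0.15   0.004]
[[ 0.5127 -0.3875  0.01  ]]
[[ 0.5221 -0.1746  0.01  ]]
[[ 0.6328 -0.1796  0.01  ]]
t 15.37 pos [ 0.5404 -0.1559  0.2498] phi 88.3 grip 0.5 F [-0.3  0.  -0.3]
shift [ 1.249 -0.851 -1.403] turn [102.92   0.22   0.23] rows~ 14.4
```

Run:
```python
from h import *
o=monitor.get_obs()
f=grab_frame('wrist'); T=T_of(f,o); g=f['pixels'].min(-1).astype(int)
v,u=np.mgrid[0:400,0:640]; W=plane(f,T,np.stack([u.ravel(),v.ravel()],-1),.066).reshape(400,640,3)
d=W[...,:2]-[.573,-.213]; r=np.hypot(d[...,0],d[...,1]); a=np.degrees(np.arctan2(d[...,1],d[...,0]))%360
m=(r<.043)&(r>.024)&(g>110)
n,L,s,c=cv2.connectedComponentsWithStats(m.astype(np.uint8))
for i in range(1,n):
    k=L==i
    if k.sum()>3: print(k.sum(),'ang',a[k].mean().round(1),'r',(r[k].min()*1000).round(1),(r[k].max()*1000).round(1))
```

```text
4 ang 202.0 r 42.2 42.8
128 ang 260.4 r 40.3 43.0
7 ang 212.8 r 33.7 38.3
7 ang 142.2 r 33.1 38.0
53 ang 129.8 r 25.5 39.6
6 ang 229.9 r 34.4 38.0
9 ang 247.7 r 34.5 38.2
7 ang 107.2 r 34.2 38.0
7 ang 98.0 r 41.4 42.8
19 ang 261.9 r 24.6 30.0
9 ang 264.9 r 34.4 38.7
8 ang 89.8 r 34.4 37.8
76 ang 61.9 r 40.4 42.9
18 ang 282.3 r 24.2 28.5
7 ang 281.7 r 34.9 38.5
8 ang 72.5 r 34.3 38.1
37 ang 300.7 r 24.2 32.6
21 ang 26.1 r 24.0 27.6
54 ang 185.6 r 41.0 43.0
```

Request:
send_rows([
  [[0.5, 0.1, -0.1, -0.15, 7, 0, 0], [0.5, 0.2, -0.2, -0.3, 14, 0, 0], [0.5, 0.3, -0.3, -0.5, 21, 0, 0], [0.5, 0.4, -0.4, -0.7, 28, 0, 0], [0.5, 0.5, -0.5, -0.9, 35, 0, 0], [0.5, 0.6, -0.6, -1.1, 42, 0, 0], [0.5, 0.6, -0.75, -1.3, 49, 0, 0], [0.5, 0.6, -0.85, -1.4, 56, 0, 0]],
])

```text
time_s: 16.08
ee_pos: [0.5732, -0.2142, 0.2261]
ee_rot: [-0.439, 1.522, 0.434]
wrist_force: [-0.3, -0.1, 0.6]
gripper_width: 0.503
```

```bash
python3 plan.py 0.573 -0.213 0.20 -14.6
```

```text
t 16.08 pos [ 0.5732 -0.2142  0.2261] phi 31.9 grip 0.503 F [-0.3 -0.1  0.6]
shift [0.654 0.03  0.009] turn [46.53  0.29  0.13] rows~ 6.5
```

Request:
send_rows([
  [[0.5, 0.1, 0.03, 0, 7, 0, 0], [0.5, 0.2, 0.03, 0, 14, 0, 0], [0.5, 0.3, 0.03, 0, 21, 0, 0], [0.5, 0.4, 0.03, 0, 28, 0, 0], [0.5, 0.5, 0.03, 0, 35, 0, 0], [0.5, 0.6, 0.03, 0, 42, 0, 0], [0.5, 0.6, 0.03, 0, 46.5, 0, 0], [0.5, 0.6, 0.03, 0, 46.5, 0, 0]],
])

```text
time_s: 16.75
ee_pos: [0.5724, -0.2124, 0.2022]
ee_rot: [0.196, 1.557, -0.197]
wrist_force: [0.1, -0.8, -0.4]
gripper_width: 0.501
```

```bash
python3 - <<'E'
from h import *
o=monitor.get_obs(); print(o['ee_pos'],o['time_s']); f=grab_frame('wrist'); save(f,'w8.png'); P=cloud(f,T_of(f,o))
print(rect(P,0,(.5,.65),(-.26,-.15),(.096,.104)))
E
python3 plan.py 0.573 -0.213 0.075 -14.6
```

```text
[ 0.57240553 -0.21239217  0.20219154] 16.75
{'n': 728, 'c': (574.3, -213.0), 'wh': (42.0, 11.7), 'a': 75.3, 'z': np.float64(0.1002), 'zr': (np.float64(0.096), np.float64(0.103)), 'mean': array([ 0.5744, -0.2118])}
t 16.8 pos [ 0.5725 -0.2127  0.2025] phi -14.1 grip 0.5 F [ 0.3 -0.3 -0.2]
shift [ 3.187e+00 -5.000e-03 -3.000e-03] turn [0.49 0.32 0.  ] rows~ 3.1
```

View pics/w8.png

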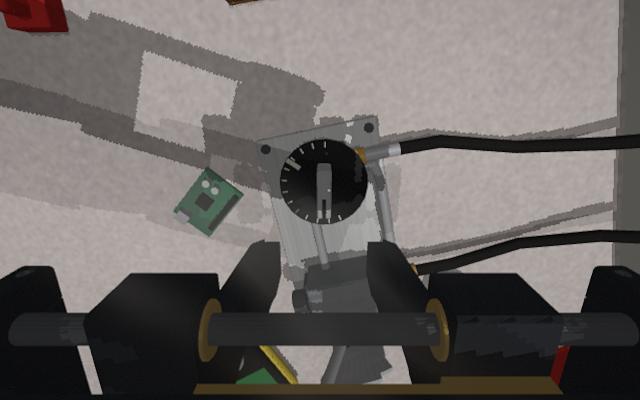

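Request:
send_rows([
  [[0.5, 0.8, 0, 0.02, 0.5, 0, 0], [0.5, 1.6, 0, 0.02, 0.5, 0, 0], [0.5, 2.4, 0, 0.02, 0.5, 0, 0], [0.5, 2.8, 0, 0.02, 0.5, 0, 0], [0.5, 3.1, 0, 0.02, 0.5, 0, 0], [0.5, 3.1, 0, 0.02, 0.5, 0, 0], [0.8, 3.1, 0, 0.02, 0.5, 0, 0], [1, 3.1, 0, 0.02, 0.5, 0, 0]],
], force=25)

```text
time_s: 17.47
ee_pos: [0.5749, -0.2146, 0.0802]
ee_rot: [0.2, 1.553, -0.203]
wrist_force: [0.6, -0.4, -0.3]
gripper_width: 0.376
```

Request:
send_rows([
  [[1, 0, 0, 0, 0, 0, 0], [1, 0, 0, 0, 0, 0, 0], [1, 0, 0, 0, 0, 0, 0], [1, 0, 0, 0, 0, 0, 0], [1, 0, 0, 0, 0, 0, 0], [1, 0, 0, 0, 0, 0, 0]],
])

```text
time_s: 17.97
ee_pos: [0.573, -0.2142, 0.0796]
ee_rot: [0.202, 1.557, -0.203]
wrist_force: [-5.3, 2.1, 6.6]
gripper_width: 0.133
```

```bash
python3 plan.py 0.573 -0.213 0.078 -138.4
```

```text
t 17.97 pos [ 0.573  -0.2142  0.0796] phi -14.8 grip 0.133 F [-5.3  2.1  6.6]
shift [ 0.04   0.029 -0.008] turn [123.62   0.17  -0.25] rows~ 17.3
```

Request:
send_rows([
  [[1, 0, 0.01, 0, 5, 0, 0], [1, 0, 0.02, 0, 11, 0, 0], [1, 0, 0.02, 0, 17, 0, 0], [1, 0, 0.02, 0, 23, 0, 0], [1, 0, 0.02, 0, 29, 0, 0], [1, 0, 0.02, 0, 35, 0, 0], [1, 0, 0.02, 0, 41, 0, 0], [1, 0, 0.02, 0, 47, 0, 0]],
])

```text
time_s: 18.63
ee_pos: [0.5722, -0.2135, 0.0795]
ee_rot: [0.843, 1.399, -0.843]
wrist_force: [-11.0, 1.4, 10.8]
gripper_width: 0.132
```

```bash
python3 plan.py 0.5733 -0.213 0.0796 -139.1
```

```text
t 18.63 pos [ 0.5722 -0.2135  0.0795] phi -62.1 grip 0.132 F [-11.    1.4  10.8]
shift [-0.001  0.031  0.003] turn [ 7.703e+01  5.000e-02 -1.100e-01] rows~ 10.8
```

Request:
send_rows([
  [[1, -0.02, -0.02, -0.01, 6, 0, 0], [1, -0.03, -0.02, -0.01, 12, 0, 0], [1, -0.03, -0.02, -0.01, 18, 0, 0], [1, -0.03, -0.02, -0.01, 24, 0, 0], [1, -0.03, -0.02, -0.01, 30, 0, 0], [1, -0.03, -0.02, -0.01, 36, 0, 0], [1, -0.03, -0.02, -0.01, 42, 0, 0], [1, -0.03, -0.02, -0.01, 48, 0, 0]],
])

```text
time_s: 19.3
ee_pos: [0.5719, -0.2123, 0.0796]
ee_rot: [1.464, 1.021, -1.46]
wrist_force: [-3.7, 4.1, 2.4]
gripper_width: 0.133
```

```bash
python3 plan.py 0.5725 -0.213 0.0796 -139.1
```

```text
t 19.3 pos [ 0.5719 -0.2123  0.0796] phi -110.1 grip 0.133 F [-3.7  4.1  2.4]
shift [0.    0.02  0.011] turn [29.03 -0.12 -0.12] rows~ 4.1
```

Request:
send_rows([
  [[1, 0, 0, 0, 6, 0, 0], [1, 0, 0, 0, 12, 0, 0], [1, 0, 0, 0, 18, 0, 0], [1, 0, 0, 0, 24, 0, 0], [1, 0, 0, 0, 29, 0, 0], [1, 0, 0, 0, 29, 0, 0], [1, 0, 0, 0, 29, 0, 0], [0.7, 0, 0, 0, 29, 0, 0]],
])

```text
time_s: 19.97
ee_pos: [0.5729, -0.2128, 0.0798]
ee_rot: [1.806, 0.675, -1.798]
wrist_force: [0.0, -0.1, -0.1]
gripper_width: 0.19
```

Request:
send_rows([
  [[0.6, 0, 0, 0, 0, 0, 0], [0.6, 0, 0, 0, 0, 0, 0], [0.6, 0, 0, 0, 0, 0, 0], [0.6, -0.5, 0, 0, 0, 0, 0], [0.6, -1.4, 0, 0, 0, 0, 0], [0.6, -2.3, 0, 0, 0, 0, 0], [0.6, -3.2, 0, 0, 0, 0, 0], [0.6, -4.0, 0, 0, 0, 0, 0]],
])

```text
time_s: 20.63
ee_pos: [0.5723, -0.2135, 0.2422]
ee_rot: [1.807, 0.673, -1.797]
wrist_force: [-0.1, -0.5, 0.7]
gripper_width: 0.399
```

Run:
```python
from h import *
o=monitor.get_obs(); print(o['ee_pos'],o['time_s'],o['wrist_force']); f=grab_frame('wrist'); save(f,'w9.png'); P=cloud(f,T_of(f,o))
print(rect(P,0,(.5,.65),(-.26,-.15),(.096,.104)))
b=P[(P[...,2]>.192)&(P[...,2]<.24)&(P[...,1]<-.3)&(P[...,0]<.6)]; print(len(b), b.mean(0) if len(b) else 0)
f=grab_frame('side'); cv2.imwrite('pics/side9z.png',cv2.resize(f['pixels'][220:380,260:460,::-1],None,fx=3.5,fy=3.5,interpolation=cv2.INTER_CUBIC))
f=grab_frame('scene'); save(f,'s9.png')
```

```text
[ 0.57227226 -0.21350032  0.24222353] 20.6333 [-0.11454911 -0.4808725   0.66102955]
{'n': 550, 'c': (574.1, -214.3), 'wh': (41.7, 11.5), 'a': -49.1, 'z': np.float64(0.1003), 'zr': (np.float64(0.096), np.float64(0.103)), 'mean': array([ 0.5747, -0.2147])}
2619 [ 0.52791293 -0.34824964  0.20773014]
```

View pics/w9.png

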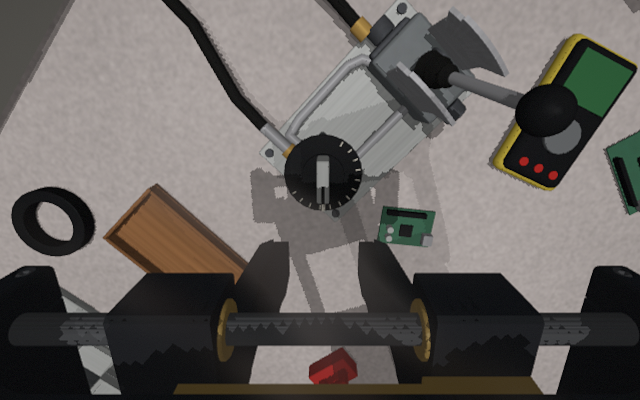

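View pics/side9z.png

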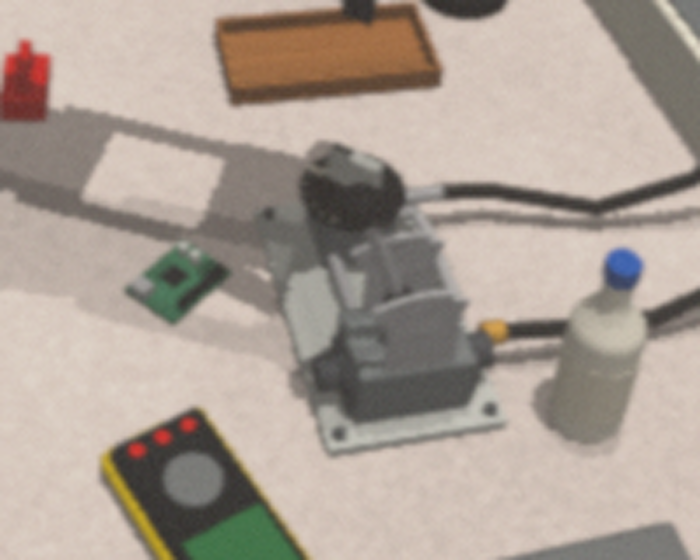

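View pics/s9.png

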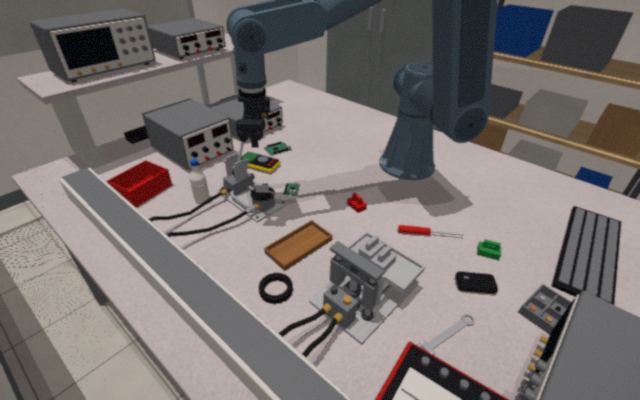

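```bash
python3 plan.py 0.482 -0.349 0.255 -92.5
```

```text
t 20.78 pos [ 0.5738 -0.2144  0.2436] phi -138.8 grip 0.4 F [ 1.  -0.3 -0.5]
shift [-0.293  1.024  3.942] turn [-46.31  -0.    -0.76] rows~ 6.5
```

Request:
send_rows([
  [[1, -0.3, 0.1, 0.5, -6, 0, 0], [1, -0.3, 0.25, 1.1, -12, 0, 0], [1, -0.3, 0.4, 1.7, -18, 0, 0], [1, -0.3, 0.6, 2.3, -24, 0, 0], [1, -0.3, 0.8, 2.9, -31, 0, 0], [1, -0.3, 0.95, 3.5, -38, 0, 0], [1, -0.3, 1.02, 3.94, -45, 0, 0], [1, -0.3, 1.02, 3.94, -46.3, 0, 0]],
])

```text
time_s: 21.45
ee_pos: [0.4777, -0.3498, 0.2492]
ee_rot: [1.241, 1.187, -1.238]
wrist_force: [0.5, 0.0, -0.8]
gripper_width: 0.004
```

```bash
python3 - <<'E'
from h import *
o=monitor.get_obs(); f=grab_frame('wrist'); save(f,'w10.png'); P=cloud(f,T_of(f,o))
b=P[(P[...,2]>.192)&(P[...,2]<.23)&(P[...,1]<-.3)&(P[...,0]>.5)&(P[...,0]<.6)]; print(len(b), b.mean(0) if len(b) else 0, b.min(0),b.max(0))
E
python3 plan.py 0.482 -0.351 0.178 -92.5
```

```text
1821 [ 0.52555119 -0.35134782  0.20909958] [ 0.50940392 -0.36574228  0.19865588] [ 0.53842793 -0.33663057  0.21534615]
t 21.5 pos [ 0.4788 -0.3484  0.2494] phi -92.6 grip 0.007 F [ 0.5  1.1 -0.8]
shift [1.786 0.077 0.064] turn [-0.08 -0.04 -0.19] rows~ 1.7
```

View pics/w10.png

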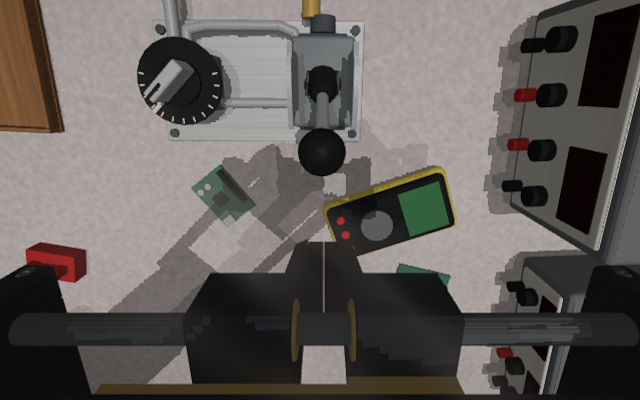

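Request:
send_rows([
  [[1, 0.6, 0.07, 0.06, 0, 0, 0], [1, 1.2, 0.07, 0.06, 0, 0, 0], [1, 1.78, 0.07, 0.06, 0, 0, 0], [1, 1.78, 0.07, 0.06, 0, 0, 0], [1, 1.78, 0.07, 0.06, 0, 0, 0]],
], force=40)

```text
time_s: 21.92
ee_pos: [0.483, -0.3484, 0.1783]
ee_rot: [1.245, 1.187, -1.239]
wrist_force: [-0.4, -0.5, 0.8]
gripper_width: 0.002
```

```bash
python3 plan.py 0.550 -0.3525 0.179 -92.5
```

```text
t 21.92 pos [ 0.483  -0.3484  0.1783] phi -92.6 grip 0.002 F [-0.4 -0.5  0.8]
shift [-0.014  1.677  0.027] turn [-0.06 -0.12 -0.14] rows~ 1.6
```

Request:
send_rows([
  [[1, 0, 0.25, 0, 0, 0, 0], [1, 0, 0.5, 0.01, 0, 0, 0], [1, 0, 0.75, 0.02, 0, 0, 0], [1, 0, 1.0, 0.03, 0, 0, 0], [1, 0, 1.25, 0.03, 0, 0, 0], [1, 0, 1.5, 0.03, 0, 0, 0], [1, 0, 1.68, 0.03, 0, 0, 0]],
])

```text
time_s: 22.5
ee_pos: [0.5493, -0.3549, 0.1837]
ee_rot: [1.239, 1.187, -1.243]
wrist_force: [-29.7, 4.3, 19.5]
gripper_width: 0.006
```

Run:
```python
from h import *
o=monitor.get_obs();print(o['ee_pos'],o['wrist_force'],o['wrist_torque'])
f=grab_frame('wrist'); save(f,'w11.png'); P=cloud(f,T_of(f,o))
b=P[(P[...,2]>.192)&(P[...,2]<.23)&(P[...,1]<-.3)&(P[...,0]>.5)&(P[...,0]<.66)]; print(len(b), b.min(0),b.max(0))
f=grab_frame('side'); cv2.imwrite('pics/side11z.png',cv2.resize(f['pixels'][180:380,240:500,::-1],None,fx=3,fy=3,interpolation=cv2.INTER_CUBIC))
o=monitor.get_obs();print(o['ee_pos'],o['wrist_force'])
```

```text
[ 0.54927073 -0.35487922  0.18370395] [-29.68534303   4.25183804  19.54315949] [0.89233838 4.21731258 0.17192455]
6051 [ 0.54128594 -0.37179745  0.19264016] [ 0.58794156 -0.33890278  0.22999946]
[ 0.55001528 -0.35492358  0.18379493] [-13.36578081   2.81669484  10.98791386]
```

View pics/side11z.png

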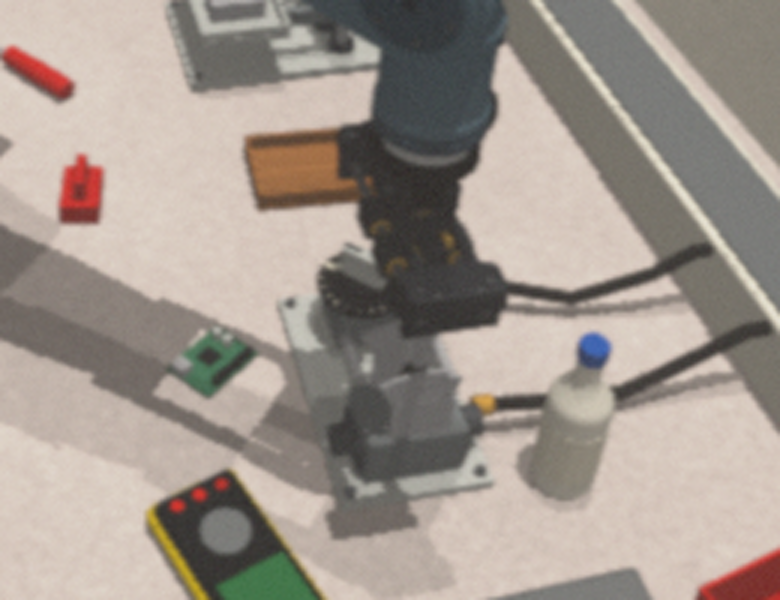

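View pics/w11.png

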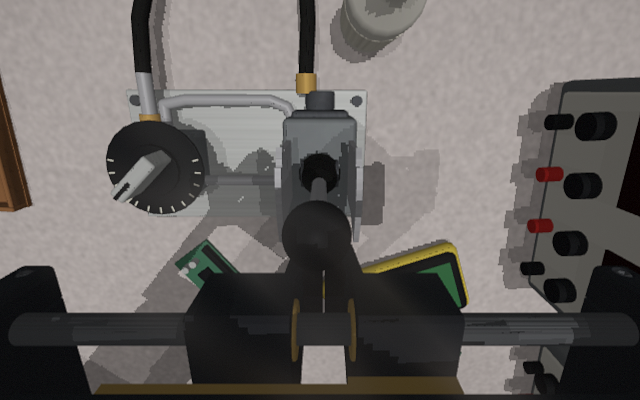

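Request:
send_rows([
  [[1, 0, 0.08, 0, 0, 0, 0], [1, 0, 0.16, 0, 0, 0, 0], [1, 0, 0.24, 0, 0, 0, 0], [1, 0, 0.32, 0, 0, 0, 0], [1, 0, 0.4, 0, 0, 0, 0], [1, 0, 0.46, 0, 0, 0, 0], [1, 0, 0.46, 0, 0, 0, 0]],
])

```text
time_s: 23.18
ee_pos: [0.5699, -0.3551, 0.1809]
ee_rot: [1.243, 1.182, -1.237]
wrist_force: [0.4, 0.1, -0.6]
gripper_width: 0.005
```

Run:
```python
from h import *
o=monitor.get_obs();print(o['ee_pos'],o['wrist_force'],o['wrist_torque'])
f=grab_frame('wrist'); save(f,'w12.png'); P=cloud(f,T_of(f,o))
b=P[(P[...,2]>.192)&(P[...,2]<.23)&(P[...,1]<-.3)&(P[...,0]>o['ee_pos'][0]+.01)&(P[...,0]<.66)]; print(len(b), b.min(0),b.max(0))
```

```text
[ 0.56993432 -0.35514051  0.18089191] [ 0.41107867  0.11302041 -0.62734573] [ 0.08724329  0.05989018 -0.03526276]
5111 [ 0.57993593 -0.37188954  0.19205637] [ 0.61346127 -0.33977193  0.22993591]
```

Request:
send_rows([
  [[1, 0, -0.5, 0, 0, 0, 0], [1, 0, -1.2, 0, 0, 0, 0], [1, 0, -1.8, 0, 0, 0, 0], [1, -0.5, -1.8, 0, 0, 0, 0], [1, -1.2, -1.8, 0, 0, 0, 0], [1, -2, -1.8, 0, -6, 0, 0], [1, -2.5, -1.8, 0, -12, 0, 0], [0.6, -2.5, -1.8, 0, -18, 0, 0]],
])

```text
time_s: 23.9
ee_pos: [0.4981, -0.3537, 0.2865]
ee_rot: [1.002, 1.312, -1.001]
wrist_force: [0.7, -0.9, -0.9]
gripper_width: 0.057
```

```bash
python3 plan.py 0.50 -0.1 0.28 -20
python3 - <<'E'
from h import *
f=grab_frame('side'); save(f,'side13.png')
E
```

```text
t 23.9 pos [ 0.4981 -0.3537  0.2865] phi -74.2 grip 0.057 F [ 0.7 -0.9 -0.9]
shift [ 0.109  1.77  -6.093] turn [-54.22   0.85  -0.18] rows~ 7.6
```

View pics/side13.png

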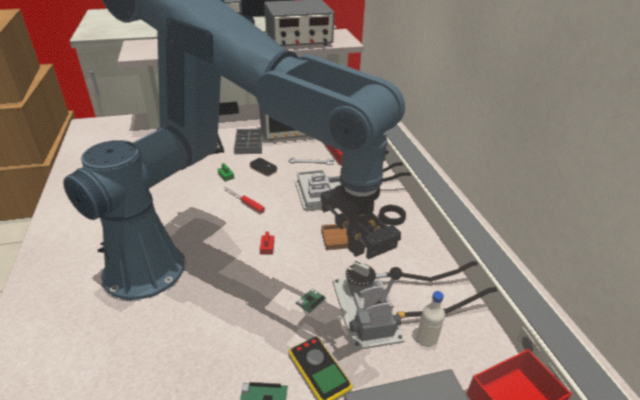

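Request:
send_rows([
  [[0.6, 0.1, 0.2, -0.8, -7, 0, 0], [0.6, 0.1, 0.45, -1.6, -14, 0, 0], [0.6, 0.1, 0.7, -2.4, -21, 0, 0], [0.6, 0.1, 0.95, -3.2, -28, 0, 0], [0.6, 0.1, 1.2, -4, -35, 0, 0], [0.6, 0.1, 1.45, -4.8, -42, 0, 0], [0.6, 0.1, 1.65, -5.5, -49, 0, 0], [0.6, 0.1, 1.77, -6.1, -54, 0, 0]],
])

```text
time_s: 24.62
ee_pos: [0.499, -0.0956, 0.275]
ee_rot: [0.277, 1.549, -0.277]
wrist_force: [0.5, 0.1, -0.3]
gripper_width: 0.402
```

```bash
python3 plan.py 0.52 0.10 0.26 36
```

```text
t 24.62 pos [ 0.499  -0.0956  0.275 ] phi -20.2 grip 0.402 F [ 0.5  0.1 -0.3]
shift [ 0.375  4.769 -1.2  ] turn [-56.25   0.25   0.07] rows~ 7.9
```

Request:
send_rows([
  [[0.6, 0, 0.6, -0.15, -7, 0, 0], [0.6, 0.1, 1.2, -0.3, -14, 0, 0], [0.6, 0.1, 1.8, -0.45, -21, 0, 0], [0.6, 0.2, 2.4, -0.6, -28, 0, 0], [0.6, 0.2, 3.0, -0.75, -35, 0, 0], [0.6, 0.3, 3.6, -0.9, -42, 0, 0], [0.6, 0.3, 4.2, -1.05, -49, 0, 0], [0.6, 0.37, 4.77, -1.2, -56, 0, 0]],
])

```text
time_s: 25.28
ee_pos: [0.521, 0.099, 0.2602]
ee_rot: [-0.49, 1.511, 0.486]
wrist_force: [0.1, 0.7, 0.2]
gripper_width: 0.403
```

```bash
python3 plan.py 0.55 0.213 0.21 88.2
```

```text
t 25.28 pos [0.521  0.099  0.2602] phi 35.7 grip 0.403 F [0.1 0.7 0.2]
shift [1.255 1.896 2.247] turn [-5.25e+01  5.00e-02  2.70e-01] rows~ 7.3
```

Request:
send_rows([
  [[0.6, 0.1, 0.25, 0.3, -7, 0, 0], [0.6, 0.2, 0.5, 0.6, -14, 0, 0], [0.6, 0.4, 0.75, 0.9, -21, 0, 0], [0.6, 0.6, 1.0, 1.2, -28, 0, 0], [0.6, 0.8, 1.25, 1.5, -35, 0, 0], [0.6, 1, 1.5, 1.8, -42, 0, 0], [0.6, 1.2, 1.75, 2.1, -49, 0, 0], [0.6, 1.2, 1.9, 2.25, -52.5, 0, 0]],
])

```text
time_s: 25.95
ee_pos: [0.5495, 0.2128, 0.2099]
ee_rot: [-1.188, 1.224, 1.185]
wrist_force: [-0.8, 0.0, -0.5]
gripper_width: 0.4
```

Request:
send_rows([
  [[0.6, 0, 0, 0, 0, 0, 0], [0.6, 0, 0, 0, 0, 0, 0], [0.6, 0, 0, 0, 0, 0, 0], [0.6, 0, 0, 0, 0, 0, 0], [0.6, 0, 0, 0, 0, 0, 0], [0.6, 0, 0, 0, 0, 0, 0], [0.6, 0, 0, 0, 0, 0, 0], [0.6, 0, 0, 0, 0, 0, 0]],
])

```text
time_s: 26.62
ee_pos: [0.5508, 0.2114, 0.213]
ee_rot: [-1.187, 1.223, 1.178]
wrist_force: [-0.1, -0.6, -0.2]
gripper_width: 0.4
```

```bash
cat > lk.py <<'E'
import sys
from h import *
o=monitor.get_obs(); f=grab_frame('wrist'); save(f,sys.argv[1]); P=cloud(f,T_of(f,o)); np.savez('wrist.npz',P=P,C=f['pixels'])
print(o['time_s'],o['ee_pos'])
for y in ((.18,.255),(.26,.33)):
    q=P[(P[...,0]>.53)&(P[...,0]<.6)&(P[...,1]>y[0])&(P[...,1]<y[1])&(P[...,2]<.14)]
    top=np.percentile(q[:,2],98); print('top',top.round(4)); print(rect(P,0,(.5,.63),y,(top-.006,top+.006)),rect(P,0,(.5,.63),y,(top-.028,top-.018)))
E
python3 lk.py w14.png
```

```text
26.6167 [0.55083387 0.21144186 0.21300636]
top 0.0798
{'n': 741, 'c': (567.4, 231.5), 'wh': (58.9, 43.7), 'a': 76.1, 'z': np.float64(0.0786), 'zr': (np.float64(0.074), np.float64(0.082)), 'mean': array([0.5643, 0.2213])} {'n': 2696, 'c': (568.4, 223.5), 'wh': (72.3, 62.9), 'a': -1.5, 'z': np.float64(0.0554), 'zr': (np.float64(0.052), np.float64(0.062)), 'mean': array([0.5641, 0.224 ])}
top 0.079
{'n': 169, 'c': (574.3, 262.1), 'wh': (43.3, 4.2), 'a': -0.1, 'z': np.float64(0.0787), 'zr': (np.float64(0.074), np.float64(0.081)), 'mean': array([0.5733, 0.2619])} {'n': 675, 'c': (574.1, 269.8), 'wh': (61.3, 17.1), 'a': 2.3, 'z': np.float64(0.0553), 'zr': (np.float64(0.051), np.float64(0.061)), 'mean': array([0.5697, 0.2716])}
```

View pics/w14.png

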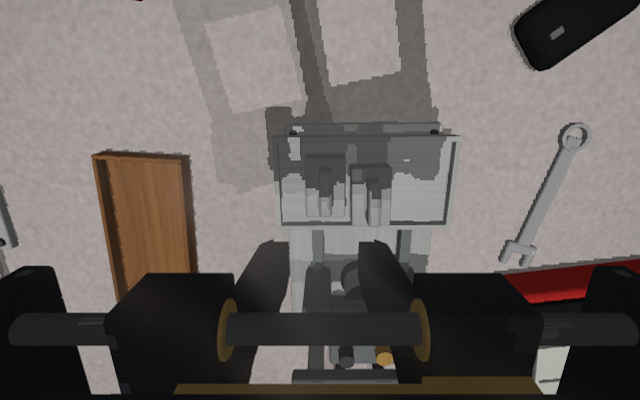

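```bash
python3 - <<'E'
from h import *
P=np.load('wrist.npz')['P']
for y in ((.195,.232),(.24,.29)):
    print(rect(P,0,(.5,.63),y,(.074,.084)),rect(P,0,(.5,.63),(y[0]-.012,y[1]+.01),(.051,.058)))
print(rect(P,0,(.5,.64),(.14,.37),(.037,.046)))
E
python3 plan.py 0.562 0.212 0.066 88.2
```

```text
{'n': 573, 'c': (562.5, 211.8), 'wh': (43.4, 11.4), 'a': -1.6, 'z': np.float64(0.0789), 'zr': (np.float64(0.074), np.float64(0.082)), 'mean': array([0.5616, 0.212 ])} {'n': 2002, 'c': (568.2, 217.3), 'wh': (72.3, 50.5), 'a': -1.5, 'z': np.float64(0.0553), 'zr': (np.float64(0.051), np.float64(0.058)), 'mean': array([0.5612, 0.2157])}
{'n': 582, 'c': (574.4, 258.1), 'wh': (43.4, 12.2), 'a': -0.6, 'z': np.float64(0.0787), 'zr': (np.float64(0.074), np.float64(0.081)), 'mean': array([0.5731, 0.2576])} {'n': 1887, 'c': (568.6, 253.2), 'wh': (72.6, 50.1), 'a': 0.6, 'z': np.float64(0.0553), 'zr': (np.float64(0.051), np.float64(0.058)), 'mean': array([0.5691, 0.2534])}
{'n': 3134, 'c': (565.4, 253.3), 'wh': (188.4, 100.7), 'a': 88.4, 'z': np.float64(0.0411), 'zr': (np.float64(0.037), np.float64(0.046)), 'mean': array([0.5607, 0.2537])}
t 26.67 pos [0.5508 0.2115 0.213 ] phi 88.0 grip 0.401 F [ 0.1 -0.   0.4]
shift [ 3.675 -0.259  0.027] turn [-0.23 -0.07  0.32] rows~ 3.5
```

Request:
send_rows([
  [[0.66, 0.9, -0.1, 0.02, 0, 0, 0.3], [0.66, 1.8, -0.25, 0.02, 0, 0, 0.3], [0.66, 2.6, -0.28, 0.02, 0, 0, 0.3], [0.66, 3.2, -0.28, 0.02, 0, 0, 0.3], [0.66, 3.68, -0.28, 0.02, 0, 0, 0.3], [0.66, 3.68, -0.28, 0.02, 0, 0, 0.3], [0.66, 3.68, -0.28, 0.02, 0, 0, 0.3]],
])

```text
time_s: 27.25
ee_pos: [0.562, 0.2117, 0.0649]
ee_rot: [-1.184, 1.229, 1.184]
wrist_force: [0.3, 0.6, -0.3]
gripper_width: 0.341
```

```bash
python3 plan.py 0.563 0.212 0.064 88.2
```

```text
t 27.25 pos [0.562  0.2117 0.0649] phi 88.0 grip 0.341 F [ 0.3  0.6 -0.3]
shift [ 0.022 -0.026  0.008] turn [-0.2  -0.11 -0.14] rows~ 0.0
```

Close, then lift.

Request:
send_rows([
  [[1, 0, 0, 0, 0, 0, 0], [1, 0, 0, 0, 0, 0, 0], [1, 0, 0, 0, 0, 0, 0], [1, 0, 0, 0, 0, 0, 0], [1, 0, 0, 0, 0, 0, 0], [1, 0, 0, 0, 0, 0, 0]],
], force=45)

```text
time_s: 27.75
ee_pos: [0.5641, 0.2123, 0.0676]
ee_rot: [-1.186, 1.223, 1.181]
wrist_force: [-0.8, 1.6, 6.5]
gripper_width: 0.129
```

Request:
send_rows([
  [[1, -0.3, 0, 0, 0, 0, 0], [1, -0.8, 0, 0, 0, 0, 0], [1, -1.4, 0, 0, 0, 0, 0], [1, -1.9, 0, 0, 0, 0, 0], [1, -1.9, 0, 0, 0, 0, 0], [1, -1.9, 0, 0, 0, 0, 0]],
])

```text
time_s: 28.25
ee_pos: [0.563, 0.2119, 0.1424]
ee_rot: [-1.185, 1.225, 1.182]
wrist_force: [-1.0, -0.3, -6.4]
gripper_width: 0.129
```

```bash
python3 plan.py 0.62 0.0 0.12 -4
python3 - <<'E'
from h import *
d=np.load('wrist.npz') ; P=d['P'];C=d['C'].astype(int)
# tray outline by colour+height, from the w14 view
m=(C[...,0]-C[...,2]>30)&np.isfinite(P[...,2])&(P[...,2]>.017)&(P[...,2]<.03)&(P[...,0]>.5)&(P[...,0]<.75)&(abs(P[...,1])<.08)
q=P[m]; print(len(q)); print(cv2.minAreaRect((q[:,:2]*1000).astype(np.float32)))
E
```

```text
t 28.25 pos [0.563  0.2119 0.1424] phi 88.0 grip 0.129 F [-1.  -0.3 -6.4]
shift [ 0.568 -1.608 -5.245] turn [9.2e+01 2.0e-02 1.3e-01] rows~ 12.8
1426
((622.7896728515625, 2.1896705627441406), (96.7480239868164, 185.56243896484375), 84.68316650390625)
```

Request:
send_rows([
  [[1, 0, -0.1, -0.5, 7, 0, 0], [1, 0, -0.3, -1.1, 14, 0, 0], [1, 0, -0.5, -1.8, 21, 0, 0], [1, 0, -0.7, -2.5, 28, 0, 0], [1, 0, -0.9, -3.2, 35, 0, 0], [1, 0, -1.1, -3.9, 42, 0, 0], [1, 0, -1.2, -4.6, 49, 0, 0], [1, 0, -1.2, -5.2, 56, 0, 0]],
])

```text
time_s: 28.92
ee_pos: [0.6023, 0.0006, 0.1393]
ee_rot: [-0.433, 1.531, 0.433]
wrist_force: [0.1, 0.2, -5.2]
gripper_width: 0.131
```

Request:
send_rows([
  [[1, 0, 0, 0, 7, 0, 0], [1, 0, 0, 0, 14, 0, 0], [1, 0, 0, 0, 21, 0, 0], [1, 0, 0, 0, 28, 0, 0], [1, 0, 0, 0, 35, 0, 0], [1, 0, 0, 0, 37, 0, 0], [1, 0, 0, 0, 37, 0, 0]],
])

```text
time_s: 29.5
ee_pos: [0.6016, 0.0027, 0.1393]
ee_rot: [0.069, 1.574, -0.07]
wrist_force: [0.4, 1.1, -6.2]
gripper_width: 0.127
```

```bash
cat > tray.py <<'E'
import sys
from h import *
o=monitor.get_obs(); f=grab_frame('wrist'); save(f,sys.argv[1]); P=cloud(f,T_of(f,o)); C=f['pixels'].astype(int); np.savez('wrist.npz',P=P,C=C)
print(o['time_s'],o['ee_pos'],o['wrist_force'])
m=(C[...,0]-C[...,2]>25)&(C[...,0]<C[...,1]*2.2)&np.isfinite(P[...,2])&(P[...,2]<.03)&(P[...,0]>.5)&(P[...,0]<.75)&(abs(P[...,1])<.08)
q=P[m&(P[...,2]>.017)]; print(len(q),cv2.minAreaRect((q[:,:2]*1000).astype(np.float32)))
q=P[m&(P[...,2]<.009)]; print(len(q),cv2.minAreaRect((q[:,:2]*1000).astype(np.float32)))
E
python3 tray.py w15.png; python3 plan.py 0.6 0 0.14 -5
```

```text
29.5 [0.60163963 0.0026622  0.13925945] [ 0.41479655  1.07905804 -6.20358519]
3803 ((624.8873291015625, 2.3607101440429688), (96.12593841552734, 188.4832763671875), 84.6131362915039)
14208 ((625.8516235351562, -3.121936798095703), (106.37648010253906, 203.2567138671875), 84.80299377441406)
t 29.55 pos [0.6019 0.0026 0.1396] phi -4.9 grip 0.127 F [ 1.  -0.4 -4.9]
shift [-0.01  -0.069 -0.041] turn [ 0.06 -0.23  0.05] rows~ 0.1
```

View pics/w15.png

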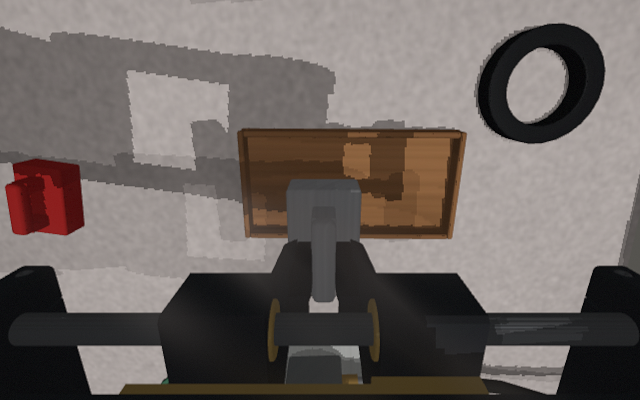

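```bash
python3 plan.py 0.580 0.0055 0.05 -5.4
```

```text
t 29.55 pos [0.6019 0.0026 0.1396] phi -4.9 grip 0.127 F [ 1.  -0.4 -4.9]
shift [ 2.242  0.027 -0.542] turn [ 0.46 -0.23  0.05] rows~ 2.2
```

Request:
send_rows([
  [[1, 0.2, 0.03, -0.3, 0.5, 0, 0], [1, 0.5, 0.03, -0.54, 0.5, 0, 0], [1, 1, 0.03, -0.54, 0.5, 0, 0], [1, 1.5, 0.03, -0.54, 0.5, 0, 0], [1, 2, 0.03, -0.54, 0.5, 0, 0], [1, 2.2, 0.03, -0.54, 0.5, 0, 0], [1, 2.2, 0.03, -0.54, 0.5, 0, 0], [1, 2.2, 0.03, -0.54, 0.5, 0, 0]],
])

```text
time_s: 30.22
ee_pos: [0.5816, 0.0055, 0.0535]
ee_rot: [0.074, 1.571, -0.076]
wrist_force: [-0.7, -0.2, -5.9]
gripper_width: 0.132
```

```bash
python3 plan.py 0.580 0.0055 0.042 -5.4
```

```text
t 30.22 pos [0.5816 0.0055 0.0535] phi -5.5 grip 0.132 F [-0.7 -0.2 -5.9]
shift [ 0.287 -0.003 -0.039] turn [-0.06 -0.08  0.07] rows~ 0.3
```

Request:
send_rows([
  [[1, 0.1, 0, -0.03, 0, 0, 0], [1, 0.2, 0, -0.03, 0, 0, 0], [1, 0.26, 0, -0.03, 0, 0, 0], [1, 0.26, 0, -0.03, 0, 0, 0], [1, 0.26, 0, -0.03, 0, 0, 0]],
])

```text
time_s: 30.63
ee_pos: [0.5809, 0.0055, 0.0438]
ee_rot: [0.074, 1.569, -0.076]
wrist_force: [-0.0, -0.8, -5.6]
gripper_width: 0.127
```

Request:
send_rows([
  [[1, 0.03, 0, 0, 0, 0, 0], [1, 0.06, 0, 0, 0, 0, 0], [1, 0.06, 0, 0, 0, 0, 0]],
])

```text
time_s: 30.88
ee_pos: [0.5815, 0.0054, 0.0426]
ee_rot: [0.074, 1.568, -0.076]
wrist_force: [-3.1, 0.8, 4.7]
gripper_width: 0.128
```

Contact. Release and rise.

Request:
send_rows([
  [[0.6, 0, 0, 0, 0, 0, 0], [0.6, 0, 0, 0, 0, 0, 0], [0.6, 0, 0, 0, 0, 0, 0], [0.6, 0, 0, 0, 0, 0, 0], [0.6, -0.5, 0, 0, 0, 0, 0], [0.6, -1.3, 0, 0, 0, 0, 0], [0.6, -2.2, 0, 0, 0, 0, 0], [0.6, -3, 0, 0, 0, 0, 0]],
])

```text
time_s: 31.55
ee_pos: [0.5808, 0.0056, 0.1628]
ee_rot: [0.074, 1.569, -0.076]
wrist_force: [0.1, 0.1, 0.5]
gripper_width: 0.396
```

```bash
python3 tray.py w16.png
python3 - <<'E'
from h import *
P=np.load('wrist.npz')['P']; print(rect(P,0,(.53,.63),(-.04,.05),(.047,.06)),rect(P,0,(.53,.63),(-.04,.05),(.025,.034)))
E
python3 plan.py 0.56 0.258 0.20 88.8
```

```text
31.55 [0.58081112 0.00560253 0.16275849] [0.09695035 0.05378833 0.50154594]
3588 ((624.7662353515625, 2.4885025024414062), (96.02538299560547, 188.07066345214844), 84.68897247314453)
12397 ((628.482666015625, -3.2947731018066406), (105.58197784423828, 200.61453247070312), 84.32258605957031)
{'n': 708, 'c': (582.4, 6.8), 'wh': (43.5, 11.7), 'a': 84.8, 'z': np.float64(0.0539), 'zr': (np.float64(0.047), np.float64(0.057)), 'mean': array([0.5827, 0.008 ])} {'n': 2147, 'c': (579.0, 7.1), 'wh': (86.9, 76.9), 'a': 4.9, 'z': np.float64(0.0303), 'zr': (np.float64(0.025), np.float64(0.034)), 'mean': array([0.5826, 0.01  ])}
t 31.6 pos [0.5849 0.0051 0.1702] phi -5.5 grip 0.399 F [ 3.5 -0.2  3.8]
shift [-0.774  6.233 -1.215] turn [-94.28   0.38   0.63] rows~ 13.2
```

View pics/w16.png

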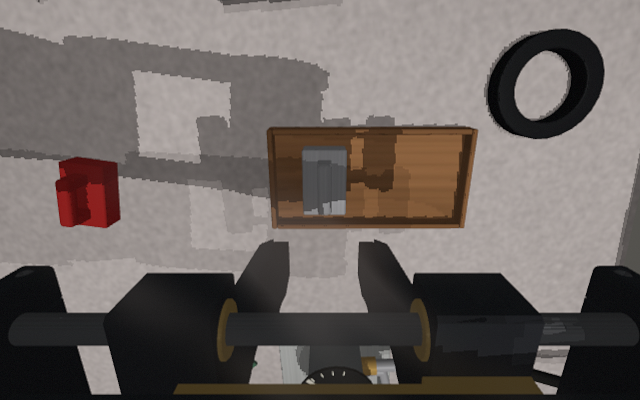

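Weight 1 is flat in the tray, at image (325,182). Back to the platform for the second.

Request:
send_rows([
  [[0.6, -0.7, 0.6, -0.1, -7, 0, 0], [0.6, -0.7, 1.4, -0.3, -14, 0, 0], [0.6, -0.7, 2.2, -0.5, -21, 0, 0], [0.6, -0.7, 3.0, -0.7, -28, 0, 0], [0.6, -0.7, 3.8, -0.9, -35, 0, 0], [0.6, -0.7, 4.6, -1.1, -42, 0, 0], [0.6, -0.7, 5.4, -1.2, -49, 0, 0], [0.6, -0.7, 6.2, -1.2, -56, 0, 0]],
])

```text
time_s: 32.27
ee_pos: [0.556, 0.2589, 0.1888]
ee_rot: [-0.694, 1.458, 0.692]
wrist_force: [0.4, -0.4, -0.3]
gripper_width: 0.402
```

Request:
send_rows([
  [[0.6, 0, 0, 0, -7, 0, 0], [0.6, 0, 0, 0, -14, 0, 0], [0.6, 0, 0, 0, -21, 0, 0], [0.6, 0, 0, 0, -28, 0, 0], [0.6, 0, 0, 0, -35, 0, 0], [0.6, 0, 0, 0, -38.3, 0, 0], [0.6, 0, 0, 0, -38.3, 0, 0], [0.6, 0, 0, 0, -38.3, 0, 0]],
])

```text
time_s: 32.93
ee_pos: [0.5569, 0.2571, 0.1887]
ee_rot: [-1.193, 1.221, 1.191]
wrist_force: [-0.4, 0.8, -0.4]
gripper_width: 0.403
```

```bash
python3 lk.py w17.png;  python3 - <<'E'
from h import *
P=np.load('wrist.npz')['P']; print(rect(P,0,(.5,.63),(.17,.34),(.07,.084)),rect(P,0,(.5,.63),(.17,.34),(.048,.058)))
E
python3 plan.py 0.573 0.258 0.066 89
```

```text
32.9333 [0.55687831 0.25712503 0.18866435]
top 0.078
{'n': 150, 'c': (574.2, 253.6), 'wh': (43.0, 2.6), 'a': -1.4, 'z': np.float64(0.0784), 'zr': (np.float64(0.073), np.float64(0.08)), 'mean': array([0.5732, 0.2536])} {'n': 963, 'c': (574.2, 245.8), 'wh': (62.0, 16.4), 'a': -1.2, 'z': np.float64(0.0553), 'zr': (np.float64(0.05), np.float64(0.059)), 'mean': array([0.5718, 0.2455])}
top 0.0791
{'n': 220, 'c': (574.3, 261.8), 'wh': (42.6, 3.5), 'a': -1.0, 'z': np.float64(0.0788), 'zr': (np.float64(0.073), np.float64(0.081)), 'mean': array([0.5723, 0.262 ])} {'n': 1003, 'c': (574.3, 269.9), 'wh': (61.5, 18.2), 'a': 1.7, 'z': np.float64(0.0553), 'zr': (np.float64(0.051), np.float64(0.061)), 'mean': array([0.5714, 0.2709])}
{'n': 671, 'c': (574.2, 258.0), 'wh': (43.2, 11.3), 'a': -1.1, 'z': np.float64(0.0787), 'zr': (np.float64(0.07), np.float64(0.081)), 'mean': array([0.5722, 0.2581])} {'n': 2051, 'c': (574.3, 258.2), 'wh': (62.0, 40.1), 'a': 0.0, 'z': np.float64(0.0552), 'zr': (np.float64(0.048), np.float64(0.058)), 'mean': array([0.5705, 0.2585])}
t 32.98 pos [0.5569 0.2571 0.1887] phi 88.7 grip 0.4 F [0.5 0.7 0.7]
shift [ 3.068 -0.401  0.035] turn [-0.33 -0.08  0.01] rows~ 3.0
```

View pics/w17.png

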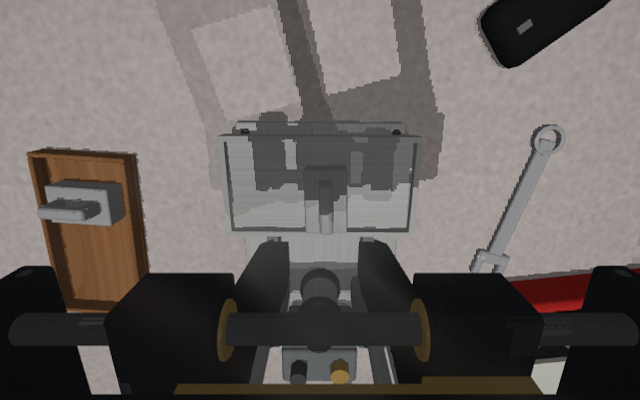

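Request:
send_rows([
  [[0.6, 0.8, -0.2, 0.03, -0.3, 0, 0], [0.6, 1.6, -0.43, 0.03, -0.3, 0, 0], [0.6, 2.3, -0.43, 0.03, -0.3, 0, 0], [0.6, 2.8, -0.43, 0.03, -0.3, 0, 0], [0.6, 3.05, -0.43, 0.03, -0.3, 0, 0], [0.6, 3.05, -0.43, 0.03, -0.3, 0, 0], [0.6, 3.05, -0.43, 0.03, -0.3, 0, 0]],
])

```text
time_s: 33.57
ee_pos: [0.5743, 0.2578, 0.0671]
ee_rot: [-1.198, 1.218, 1.196]
wrist_force: [-0.0, -0.6, 1.0]
gripper_width: 0.398
```

Request:
send_rows([
  [[1, 0, 0, 0, 0, 0, 0], [1, 0, 0, 0, 0, 0, 0], [1, 0, 0, 0, 0, 0, 0], [1, 0, 0, 0, 0, 0, 0], [1, 0, 0, 0, 0, 0, 0], [1, 0, 0, 0, 0, 0, 0], [1, 0, 0, 0, 0, 0, 0]],
])

```text
time_s: 34.15
ee_pos: [0.5749, 0.2582, 0.0682]
ee_rot: [-1.199, 1.215, 1.196]
wrist_force: [-0.6, 1.0, 5.8]
gripper_width: 0.131
```

Request:
send_rows([
  [[1, -0.3, 0, 0, 0, 0, 0], [1, -0.8, 0, 0, 0, 0, 0], [1, -1.4, 0, 0, 0, 0, 0], [1, -1.9, 0, 0, 0, 0, 0], [1, -1.9, 0, 0, 0, 0, 0], [1, -1.9, 0, 0, 0, 0, 0]],
])

```text
time_s: 34.65
ee_pos: [0.5744, 0.2579, 0.1435]
ee_rot: [-1.199, 1.216, 1.196]
wrist_force: [-0.9, 0.3, -4.5]
gripper_width: 0.131
```

```bash
python3 plan.py 0.6697 -0.0018 0.14 -5.4
```

```text
t 34.65 pos [0.5744 0.2579 0.1435] phi 89.1 grip 0.131 F [-0.9  0.3 -4.5]
shift [ 0.098 -2.485 -6.454] turn [9.45e+01 3.00e-02 1.20e-01] rows~ 13.2
```

Request:
send_rows([
  [[1, 0, 0, -0.7, 7, 0, 0], [1, 0, 0, -1.5, 14, 0, 0], [1, 0, 0, -2.3, 21, 0, 0], [1, 0, -0.1, -3.1, 28, 0, 0], [1, 0, -0.4, -3.9, 35, 0, 0], [1, 0, -0.8, -4.7, 42, 0, 0], [1, 0, -1.3, -5.5, 49, 0, 0], [1, 0, -1.8, -6.2, 56, 0, 0]],
])

```text
time_s: 35.32
ee_pos: [0.6408, 0.0068, 0.1404]
ee_rot: [-0.447, 1.529, 0.448]
wrist_force: [0.2, 0.9, -3.0]
gripper_width: 0.13
```

```bash
python3 plan.py 0.6697 -0.0018 0.12 -5.4
```

```text
t 35.32 pos [0.6408 0.0068 0.1404] phi 32.7 grip 0.13 F [ 0.2  0.9 -3. ]
shift [ 0.508 -0.572  0.493] turn [ 3.812e+01 -2.600e-01 -1.000e-02] rows~ 5.3
```

Request:
send_rows([
  [[1, 0, -0.1, 0.1, 7, 0, 0], [1, 0, -0.3, 0.3, 14, 0, 0], [1, 0, -0.57, 0.49, 21, 0, 0], [1, 0.1, -0.57, 0.49, 28, 0, 0], [1, 0.2, -0.57, 0.49, 35, 0, 0], [1, 0.2, -0.57, 0.49, 38, 0, 0], [1, 0.2, -0.57, 0.49, 38, 0, 0], [1, 0.2, -0.57, 0.49, 38, 0, 0]],
])

```text
time_s: 35.98
ee_pos: [0.6697, 0.0005, 0.1328]
ee_rot: [0.065, 1.573, -0.066]
wrist_force: [0.1, -0.1, -4.0]
gripper_width: 0.126
```

```bash
python3 tray.py w18.png
python3 - <<'E'
from h import *
P=np.load('wrist.npz')['P']; print(rect(P,0,(.55,.61),(-.03,.04),(.047,.06)))
E
python3 plan.py 0.6697 -0.0018 0.048 -5.4
```

```text
35.9833 [6.69663692e-01 5.24502392e-04 1.32797159e-01] [ 0.09812939 -0.12675191 -3.97087894]
3748 ((624.4513549804688, 2.5636520385742188), (96.09000396728516, 188.0664520263672), 84.75640106201172)
10188 ((617.5081176757812, -2.4864959716796875), (107.3535385131836, 198.43756103515625), 84.83025360107422)
{'n': 983, 'c': (583.1, 6.9), 'wh': (44.1, 12.0), 'a': 84.6, 'z': np.float64(0.0533), 'zr': (np.float64(0.047), np.float64(0.056)), 'mean': array([0.5841, 0.0081])}
t 36.03 pos [6.700e-01 5.000e-04 1.335e-01] phi -4.8 grip 0.128 F [ 0.3 -0.7 -4. ]
shift [ 2.137e+00 -5.600e-02  2.000e-03] turn [ 0.62 -0.14  0.07] rows~ 2.1
```

View pics/w18.png

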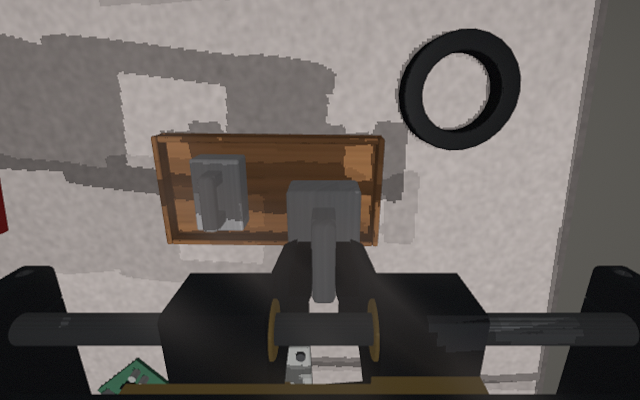

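Request:
send_rows([
  [[1, 0.4, -0.05, 0, 0.6, 0, 0], [1, 0.9, -0.05, 0, 0.6, 0, 0], [1, 1.4, -0.05, 0, 0.6, 0, 0], [1, 1.8, -0.05, 0, 0.6, 0, 0], [1, 2.1, -0.05, 0, 0.6, 0, 0], [1, 2.1, -0.05, 0, 0.6, 0, 0], [1, 2.1, -0.05, 0, 0.6, 0, 0]],
])

```text
time_s: 36.62
ee_pos: [0.6703, -0.0016, 0.0505]
ee_rot: [0.074, 1.571, -0.076]
wrist_force: [0.7, 0.2, -4.3]
gripper_width: 0.128
```

Request:
send_rows([
  [[1, 0.04, 0, 0, 0, 0, 0], [1, 0.08, 0, 0, 0, 0, 0], [1, 0.1, 0, 0, 0, 0, 0], [1, 0.1, 0, 0, 0, 0, 0]],
])

```text
time_s: 36.95
ee_pos: [0.6713, -0.0018, 0.0479]
ee_rot: [0.074, 1.568, -0.076]
wrist_force: [1.0, -0.2, -4.4]
gripper_width: 0.126
```

Request:
send_rows([
  [[1, 0.04, 0, 0, 0, 0, 0], [1, 0.08, 0, 0, 0, 0, 0], [1, 0.1, 0, 0, 0, 0, 0], [1, 0.1, 0, 0, 0, 0, 0]],
])

```text
time_s: 37.28
ee_pos: [0.671, -0.0017, 0.0433]
ee_rot: [0.074, 1.569, -0.076]
wrist_force: [-0.3, -0.2, -3.9]
gripper_width: 0.13
```

Request:
send_rows([
  [[1, 0.03, 0, 0, 0, 0, 0], [1, 0.05, 0, 0, 0, 0, 0], [1, 0.05, 0, 0, 0, 0, 0]],
])

```text
time_s: 37.53
ee_pos: [0.6712, -0.0017, 0.0432]
ee_rot: [0.074, 1.569, -0.076]
wrist_force: [-5.7, 1.5, 8.4]
gripper_width: 0.126
```

Request:
send_rows([
  [[0.6, 0, 0, 0, 0, 0, 0], [0.6, 0, 0, 0, 0, 0, 0], [0.6, 0, 0, 0, 0, 0, 0], [0.6, 0, 0, 0, 0, 0, 0], [0.6, -0.5, 0, 0, 0, 0, 0], [0.6, -1.3, 0, 0, 0, 0, 0], [0.6, -2.2, 0, 0, 0, 0, 0], [0.6, -3, 0, 0, 0, 0, 0]],
])

```text
time_s: 38.2
ee_pos: [0.6708, -0.0016, 0.1626]
ee_rot: [0.074, 1.569, -0.076]
wrist_force: [1.2, -0.1, 0.1]
gripper_width: 0.397
```

Request:
send_rows([
  [[0.6, -1, 0, 0, 0, 0, 0], [0.6, -1.6, 0, -0.8, 0, 0, 0], [0.6, -1.6, 0, -1.6, 0, 0, 0], [0.6, -1.6, 0, -2, 0, 0, 0], [0.6, -1.6, 0, -2, 0, 0, 0], [0.6, -1.6, 0, -2, 0, 0, 0]],
])

```text
time_s: 38.7
ee_pos: [0.5913, 0.0062, 0.2256]
ee_rot: [0.074, 1.568, -0.077]
wrist_force: [0.5, -0.7, -0.0]
gripper_width: 0.401
```

```bash
python3 tray.py w19.png
python3 - <<'E'
from h import *
d=np.load('wrist.npz'); P=d['P']
for x in ((.55,.62),(.635,.71)): print(rect(P,0,x,(-.045,.05),(.047,.06)),rect(P,0,x,(-.035,.04),(.025,.034)))
f=grab_frame('scene'); save(f,'s19.png')
f=grab_frame('side'); save(f,'side19.png')
E
```

```text
38.7 [0.59130496 0.00620622 0.22564678] [ 0.46491778 -0.67661992 -0.02283669]
2481 ((624.889892578125, 2.177448272705078), (96.57247161865234, 187.9439239501953), 84.63577270507812)
6656 ((626.2811279296875, -5.189609527587891), (97.41141510009766, 199.13525390625), 84.49609375)
{'n': 473, 'c': (582.2, 7.0), 'wh': (43.0, 11.4), 'a': 84.2, 'z': np.float64(0.0538), 'zr': (np.float64(0.048), np.float64(0.056)), 'mean': array([0.5827, 0.0082])} {'n': 1487, 'c': (582.3, 7.0), 'wh': (61.2, 39.5), 'a': 84.7, 'z': np.float64(0.0303), 'zr': (np.float64(0.025), np.float64(0.034)), 'mean': array([0.583 , 0.0096])}
{'n': 522, 'c': (671.9, -1.6), 'wh': (44.2, 12.2), 'a': 85.0, 'z': np.float64(0.0535), 'zr': (np.float64(0.047), np.float64(0.057)), 'mean': array([ 0.6712, -0.    ])} {'n': 1445, 'c': (672.0, -1.2), 'wh': (61.7, 40.2), 'a': 84.9, 'z': np.float64(0.0302), 'zr': (np.float64(0.025), np.float64(0.034)), 'mean': array([0.6698, 0.0022])}
```

View pics/w19.png

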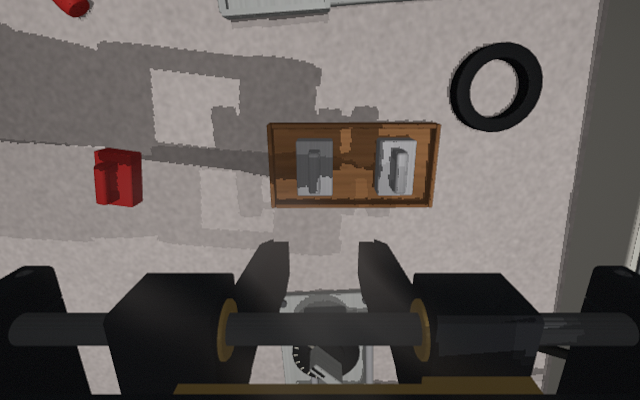

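View pics/s19.png

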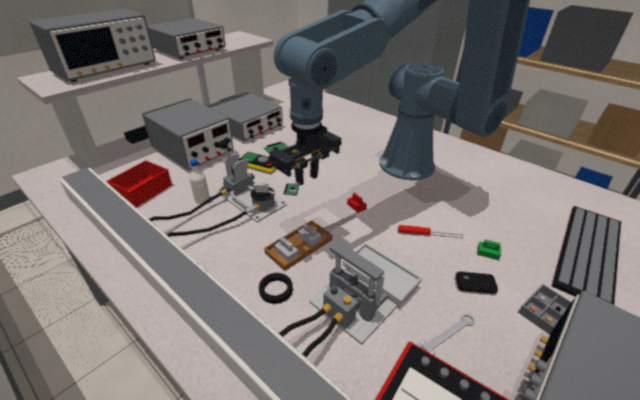

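View pics/side19.png

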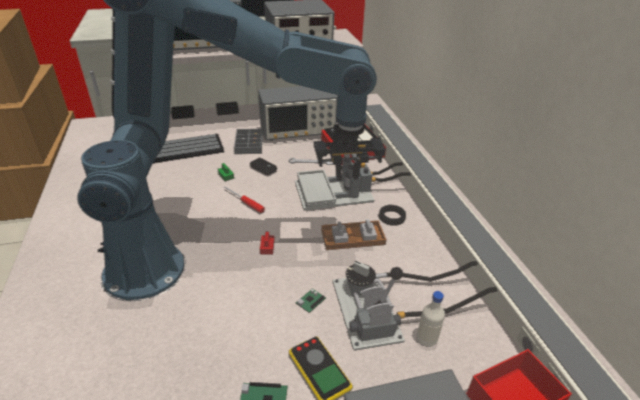

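Run:
```python
from h import *
o=monitor.get_obs()
for n in ['scene','side','wrist']:
    f=grab_frame(n); P=cloud(f,T_of(f,o))
    print(n,'ball',rect(P,0,(.5,.68),(-.42,-.29),(.185,.22)),'\n knob',rect(P,0,(.53,.62),(-.25,-.17),(.095,.104)),'\n lip',rect(P,0,(.5,.63),(.15,.36),(.037,.047)))
```

```text
scene ball {'n': 71, 'c': (603.2, -349.2), 'wh': (28.4, 21.0), 'a': -26.8, 'z': np.float64(0.2052), 'zr': (np.float64(0.186), np.float64(0.216)), 'mean': array([ 0.6046, -0.3467])} 
 knob {'n': 43, 'c': (573.8, -211.8), 'wh': (41.4, 16.9), 'a': -53.4, 'z': np.float64(0.098), 'zr': (np.float64(0.095), np.float64(0.101)), 'mean': array([ 0.5744, -0.211 ])} 
 lip {'n': 333, 'c': (566.0, 253.8), 'wh': (188.5, 103.0), 'a': 88.4, 'z': np.float64(0.0395), 'zr': (np.float64(0.037), np.float64(0.044)), 'mean': array([0.5628, 0.2658])}
side ball {'n': 141, 'c': (597.4, -360.3), 'wh': (27.6, 23.6), 'a': -23.7, 'z': np.float64(0.2066), 'zr': (np.float64(0.186), np.float64(0.218)), 'mean': array([ 0.5961, -0.3617])} 
 knob {'n': 55, 'c': (571.0, -215.6), 'wh': (41.7, 13.2), 'a': -48.3, 'z': np.float64(0.0983), 'zr': (np.float64(0.095), np.float64(0.102)), 'mean': array([ 0.5713, -0.2162])} 
 lip {'n': 147, 'c': (567.3, 250.0), 'wh': (195.5, 109.4), 'a': 87.8, 'z': np.float64(0.0394), 'zr': (np.float64(0.037), np.float64(0.045)), 'mean': array([0.5622, 0.2413])}
wrist ball None 
 knob {'n': 367, 'c': (574.5, -211.7), 'wh': (41.7, 12.4), 'a': -48.0, 'z': np.float64(0.0996), 'zr': (np.float64(0.095), np.float64(0.102)), 'mean': array([ 0.5731, -0.2077])} 
 lip {'n': 881, 'c': (563.2, 162.6), 'wh': (100.0, 12.5), 'a': -4.9, 'z': np.float64(0.0413), 'zr': (np.float64(0.037), np.float64(0.044)), 'mean': array([0.5609, 0.1619])}
```

```bash
python3 -c "
from h import *
print(bot.close_job()); print(monitor.get_obs()['time_s'])"
```

```text
the job is handed in; nothing more can be done
None
the job is handed in; nothing more can be done
```

I ran the float-lowering test and handed the job in at about 39 s of the allowed 210 s. No verdict is reported, so what follows rests on my own checks.

Two weights were present. I set both flat on the raised platform, turned the knob clockwise to its long mark, and pushed the lever past the detent into float. The platform sank with both weights on it, and I then put both in the wooden tray.

**Last checks**
- **Weights:** both lie flat in the tray, with lug tops about 53.5 mm above the bench and each roughly 45 mm from the tray's centre.
- **Knob:** it reads about 0.80 to 0.81 rad from the wrist view, against 0.8 wanted. The scene camera's coarse view gave an angle about 5° off, which would still be within tolerance.
- **Lever:** the ball moved about 75 mm to the rear, which puts the lever at roughly 0.59 rad, in the float notch.
- **Platform:** fully down, with its lip about 40 mm above the bench.
- **Other things on the bench:** they look unmoved in the pictures; I did not measure them.

**What went wrong or differed on the way**
- **First grasp:** the first try at weight 1 closed on nothing, and the second squeezed the block instead of the lug. The third held.
- **Second weight on the platform:** it was about 35 mm from where I had set it when I came back, but still flat and inside the platform. I measured it again before gripping.
- **Lever push:** for a moment it pressed with about 30 N, more than the detent should need, then fell to zero once the lever was in the notch.

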